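# Unclamp the reverse-thread gluing jig and sort handed slab supports

## Robot

A 7-joint arm with a two-finger parallel gripper is mounted at the origin on the work surface. World frame = base frame: x ahead of the robot, y to its left, z up, the work surface at z = 0. Lengths are in m, angles in rad, forces in N, time in s.
With the tool pointing down it reaches from about 0.4 to 0.85 m from the base axis. Payload 10.4 kg.
Tool frame: the origin (TCP) lies between the finger pads; the fingertips stand 19 mm ahead of it and the grasp point (between the pads) is the TCP; z points along the fingers, x is the direction in which the jaws open and shut, and the axes are right-handed (so a half turn about z gives the same grasp; the last joint's range is limited). The gripper opens to 87 mm and grips with 3 to 60 N. Pads are 19 mm wide; open, the fingers measure 117 mm over their backs; the gripper's body (75 mm by 190 mm) begins 51 mm behind the grasp point.
Start: joints at [-1.327, 0.332, -0.065, 1.46, 0.022, 1.35, -0.088], TCP at [0.165, 0.603, 0.242] pointing down, gripper open.
Joint ranges: [-2.6, 2.6], [-0.5, 2.12], [-1.47, 1.34], [0.16, 2.42], [-1.27, 4.41], [0.06, 2.06], [-2.6, 2.6]. Speed limits (rad/s): [2.22, 2.22, 2.79, 2.79, 3.14, 3.14, 3.14].

## Interface

Orientations are given as a unit quaternion [x, y, z, w].
In Python, from bench import * gives the robot as it stands.
- The arm moves only by the tool step_arm, never from a script. Its argument "commands" is a list of rows, each a list of 6 numbers: the shift along the tool's x, y, z in m, then the turn, a rotation vector about the tool's x, y, z in rad. In form: [[tx, ty, tz, rx, ry, rz], ...]. A call has 1 to 12 rows; each row shifts and turns the commanded pose from where the row before left it, along the tool's axes as they then stand; what a row does not reach is not made up. A row lasts 1/10 s, in which the tool goes at most 50 mm and 8.59 degrees, less where a joint would pass 70% of its speed; a pose out of reach is approached as far as the arm can. A call with a gripper value outside its range is refused whole. "gripper" is the opening, from 0 (shut) to 1 (fully open), set as the call begins (left out, the last holds). The fingers move at their own pace and stop on an object; "grip_force" is the grip in N (left out, the last holds). Time passes only in rows, so rows that do not move let the fingers close. It gives the time, the measured TCP pose, the force and the opening at its end, in the units of the state.
- read_state(): the state, without advancing time (a new reading comes with each control period).
- camera(name): name is "scene" or "side" or "wrist"; returns the picture (420x560x3 uint8, red, green, blue); there is no depth.
- get_calibration(name): a dict with "fx", "fy", "cx", "cy" (pixels), "R" (3x3) and "t" (3): a world point X has camera coordinates R X + t. Camera axes: x right, y down, z forward; pixel columns grow to the right and rows downward; lengths in m; the calibration is good to about 2 mm. A picture is of the moment at which its call begins: read the wrist's pose just before it. get_calibration takes no time and is no camera call; for the wrist camera it gives the pose at the moment of the call.
- close_job(): hands the job in, once; it reports no verdict.
The state is a dict: "time": time; "joint_positions": joint angles; "joint_vel": joint speeds; "joint_torque": joint torques, N m; "ee_pos": TCP position; "eef_rot": TCP orientation; "ft_force": force on the tool from outside, world axes, zero at the start; "torque": the same for the moment, N m; "width": finger opening in m.
Only numpy, scipy, OpenCV 4.12 (cv2) and the standard library are available. Lean on these libraries where they do the work, as an engineer would, in place of code of your own. Each camera call takes 0.05 s, during which the arm holds its last target. There are 200 camera calls.

## Task

The slab supports in the pottery's gluing jig have set: turn both hand clamps loose until their fingers stand a quarter turn off the batten (one of the clamps has a reverse thread and nothing shows which, so try both ways and feel), then lift the batten off and put it aside. Stand every support upright on the floor of its tray, left-hand ones in the blue tray and right-hand ones in the orange tray; with the upright fence at the back as you face it over the foot, a left-hand support has its end cheek at the left and a right-hand one at the right. Then lay the batten back down in its two cradles, grip block up, and turn both clamps tight again with their fingers across the batten, without disturbing the bottle, the bowl and the jar.

Things in the scene. Friction and masses are not known exactly. Their poses are not given: they have to be found in the camera images.
- jig: gluing jig, fixed, place varies. White board 150 (x) x 490 (y) x 5 mm; origin at its underside, centre of y, 65 mm from its -x edge; posts at y = +-215, tops 70 mm above the table, flared steel lips on them form cradles for the batten: side lips 41 mm apart at the seat, 48 mm at their tops (82 mm above the table); end lips leave 7 mm at each end
- jig_seat (a point): the point midway between the two cradles, 70 mm above the table: the batten's origin belongs here, its y along the jig's y (either way round)
- batten: loose dark wooden batten 30 (x) x 480 (y) x 16 mm, origin at its underside centre; red upright grip block on top at the middle, 16 (x) x 70 (y) mm, from 16 to 58 mm above the origin: grip it across the 16 mm. 0.17 to 0.35 kg. Starts in the cradles over the supports, held down at both ends by the clamps' fingers (about 2 mm above it)
- clamp_a (a joint): turn of hand clamp a about its upright axis, rad: 0 = tight, at its stop, finger along the jig's -x across the batten; grows to 1.65 (stop) as it is loosened, whichever hand its thread is; starts 0 to 0.1. Clear of the batten from 1.2 up. Stays where left; turns with about 0.1 N m and climbs 2 mm per rad
- clamp_b (a joint): the same for hand clamp b. The clamps look alike; one has an ordinary thread (loosens anticlockwise seen from above), the other a reverse thread (loosens clockwise). Which is which is not told: try and feel. They swap places from start to start
- clamp_a_grip (a point): clamp a: point on its axis at grip height, 122 mm above the table. Black wing to grip: 56 mm along the point's x (turns with the clamp), 16 mm thick along y, 36 mm high (102 to 138 mm up when tight); grip across the 16 mm. Below it a steel finger, 14 mm wide, top 98 mm up, reaches 70 mm from the axis along the point's -x. Stands at a post, 60 mm from the batten's middle line towards the jig's +x
- clamp_b_grip (a point): the same for clamp b, at the other post
- support_1: left-hand wooden slab support, may be absent. Origin: centre of the foot's underside. Foot 100 x 50 x 10 mm. Fence: upright 100 x 10 mm board on the foot's +y edge (mid-plane y = +20), top 60 mm up; grip across its 10 mm. End cheek: upright 12 x 40 mm at the -x end, centred x = -44, y = -5, top 50 mm up. About 0.12 kg. Starts on the jig board, x along the jig's x, 64 mm from the next
- support_2: left-hand wooden slab support, may be absent. Origin: centre of the foot's underside. Foot 100 x 50 x 10 mm. Fence: upright 100 x 10 mm board on the foot's +y edge (mid-plane y = +20), top 60 mm up; grip across its 10 mm. End cheek: upright 12 x 40 mm at the -x end, centred x = -44, y = -5, top 50 mm up. About 0.12 kg. Starts on the jig board, x along the jig's x, 64 mm from the next
- support_3: right-hand wooden slab support, may be absent. Origin: centre of the foot's underside. Foot 100 x 50 x 10 mm. Fence: upright 100 x 10 mm board on the foot's +y edge (mid-plane y = +20), top 60 mm up; grip across its 10 mm. End cheek: upright 12 x 40 mm at the +x end, centred x = +44, y = -5, top 50 mm up. About 0.12 kg. Starts on the jig board, x along the jig's x, 64 mm from the next
- support_4: right-hand wooden slab support, may be absent. Origin: centre of the foot's underside. Foot 100 x 50 x 10 mm. Fence: upright 100 x 10 mm board on the foot's +y edge (mid-plane y = +20), top 60 mm up; grip across its 10 mm. End cheek: upright 12 x 40 mm at the +x end, centred x = +44, y = -5, top 50 mm up. About 0.12 kg. Starts on the jig board, x along the jig's x, 64 mm from the next
- tray_blue: fixed open blue tray for left-hand supports, outside 200 (x) x 160 (y) x 30 mm high, walls and floor 5 mm, origin at its underside centre; it may stand on either side of the jig
- tray_orange: fixed open orange tray for right-hand supports, same size, on the other side
- spray_bottle: bystander: pink spray bottle, 190 mm tall, 80 mm wide, origin at its underside
- bowl: bystander: blue glazed bowl, 110 mm across, 75 mm tall, origin at its underside
- jar: bystander: green glazed jar, 84 mm across, 95 mm tall, origin at its underside

How it is judged:
On the way, in this order (a step that is already met when the one before it is completed fails the run):
1. both clamps are loosened, their fingers clear of the batten (value of joint each of clamp_a, clamp_b above 1.2 rad), for 0.2 s.
2. the batten is off the jig and aside (horizontal distance between batten and jig_seat above 0.08 m), for 0.2 s.
3. every support stands in the tray of its hand (x of support_1 in the frame of tray_blue between -0.088 and 0.088 m and y of support_1 in the frame of tray_blue between -0.068 and 0.068 m and height (world z) of each of support_1, support_2, support_3, support_4 below 0.02 m and angle between each of support_1, support_2, support_3, support_4's own z axis and vertical below 0.15 rad and x of support_2 in the frame of tray_blue between -0.088 and 0.088 m and y of support_2 in the frame of tray_blue between -0.068 and 0.068 m and x of support_3 in the frame of tray_orange between -0.088 and 0.088 m and y of support_3 in the frame of tray_orange between -0.068 and 0.068 m and x of support_4 in the frame of tray_orange between -0.088 and 0.088 m and y of support_4 in the frame of tray_orange between -0.068 and 0.068 m and linear speed of each of support_1, support_2, support_3, support_4 below 0.03 m/s), for 0.3 s.
4. the batten lies in its cradles again (z of batten in the frame of jig_seat between -0.004 and 0.004 m and horizontal distance between batten and jig_seat below 0.015 m and angle between batten's own z axis and vertical below 0.05 rad and angle between the y axis of batten and the y axis of jig, either way round below 0.06 rad and linear speed of batten below 0.03 m/s), for 0.3 s.
5. both clamps are tight again (value of joint each of clamp_a, clamp_b below 0.2 rad), for 0.2 s.
At the end, for the whole second after the job is handed in: all left-hand supports stand upright (0.15 rad) on the blue tray's floor, all right-hand ones on the orange tray's, at rest; the batten lies in both cradles, grip up, within 15 mm of its seat and 4 mm in height; both clamps are within 0.2 rad of tight (all of step 3 and all of step 4 and all of step 5); the robot touches nothing.
It fails at once if the spray bottle is disturbed (moved over 40 mm) (distance of spray_bottle from where it was at the start of the episode above 0.04 m).
It fails at once if the bowl is disturbed (moved over 40 mm) (distance of bowl from where it was at the start of the episode above 0.04 m).
It fails at once if the jar is disturbed (moved over 40 mm) (distance of jar from where it was at the start of the episode above 0.04 m).
Of support_1, support_2, support_3, support_4 only 2 to 4 are there at a start; the rules pass over those that are not, and their reading is None.
At some moment in a run one of support_1, support_2, support_3, support_4 may be knocked a few centimetres aside while the robot is not near it.
It also fails if it takes over 210 s, if anything falls off the work surface, if the arm or the gripper's body presses on something with over 40 N, if the wrist force passes 120 N, or if a joint passes its speed limit or range.

## Working session

There is one attempt and no reset: what is moved stays moved. The work goes in short steps, Python scripts to look and compute and a tool call to move; the robot and the scene stay as the last step left them, time stands still between calls to the robot, and variables do not carry over. Pictures are saved under pics/ and viewed, on a budget of 14 in all, crops included, one or two more only if the job needs it, and the job is handed in when it is done.

Besides the shell and the picture viewer there is one more tool, called after "Call:" in YAML: its name, and indented under it one key for each argument. step_arm: Moves the arm, as the interface text tells. Its arguments: {"type":"object","properties":{"commands":{"type":"array","items":{"type":"array","items":{"type":"number"}}},"gripper":{"type":"number"},"grip_force":{"type":"number"}},"required":["commands"]}

```bash
mkdir -p pics; ls
python3 - <<'E'
from bench import *
import cv2
s=read_state(); print({k:s[k] for k in ('time','ee_pos','eef_rot','ft_force','width')})
a=camera('scene'); b=camera('side')
cv2.imwrite('pics/scene0.png',a[:,:,::-1]); cv2.imwrite('pics/side0.png',b[:,:,::-1])
for n in('scene','side','wrist'):
  c=get_calibration(n); print(n,c['fx'],c['cx'],c['cy'],c['R'],c['t'])
E
```

```text
pics
{'time': 0.0, 'ee_pos': array([0.16466555, 0.60253718, 0.24074099]), 'eef_rot': array([ 7.94848539e-01,  6.06807438e-01, -5.54156327e-04,  4.75551364e-04]), 'ft_force': array([ 0.39466998, -0.92306461, -0.43728858]), 'width': 0.08731559906712887}
scene 524.4931804603234 273.3184672264908 201.4454773085629 [[ 0.88241677  0.47018575  0.01630987]
 [ 0.34208461 -0.61743292 -0.70834646]
 [-0.32298416  0.63063614 -0.70567647]] [-0.56562388 -0.14764924  1.79000543]
side 502.965481330974 282.129258368474 209.91376137809118 [[-0.96663956 -0.25569871  0.01503776]
 [-0.20960537  0.7559142  -0.62020909]
 [ 0.1472194  -0.60267063 -0.78429239]] [0.61919509 0.18304983 1.32461188]
wrist 354.05470741164606 277.1994819065715 214.9816731602427 [[ 0.26375424  0.96458922 -0.00115657]
 [ 0.92794798 -0.25340748  0.27330787]
 [ 0.26333674 -0.07315935 -0.96192592]] [-0.62475663 -0.03353289  0.3901819 ]
```

View pics/scene0.png

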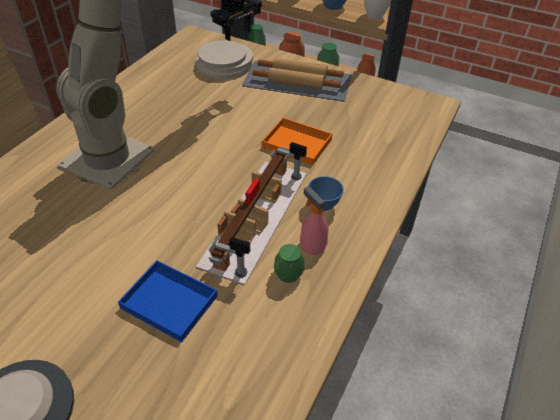

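View pics/side0.png

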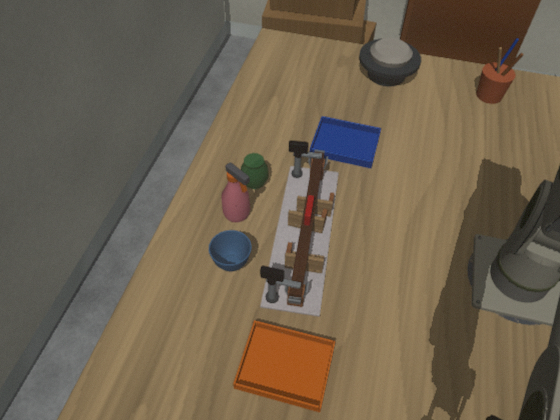

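The scene picture shows the jig running from about (222,262) to (290,165), with black wings at (240,247) and (298,150) and the red block at (252,190). Blue tray is at (168,300) and orange at (297,142); the bottle (315,235), jar (290,263) and bowl (325,193) stand on the far side of the jig. The side view agrees: red block (309,209), wings (298,147) and (272,273).

```bash
cat > h.py <<'E'
from bench import *
import numpy as np, cv2
from scipy.spatial.transform import Rotation as Ro
def ray(c,u,v):
    d=c['R'].T@np.array([(u-c['cx'])/c['fx'],(v-c['cy'])/c['fy'],1]); return -c['R'].T@c['t'],d
def onz(c,u,v,z):
    o,d=ray(c,u,v); return o+d*(z-o[2])/d[2]
def tri(c1,p1,c2,p2):
    o1,d1=ray(c1,*p1);o2,d2=ray(c2,*p2)
    s=np.linalg.lstsq(np.c_[d1,-d2],o2-o1,rcond=None)[0]
    a=o1+d1*s[0];b=o2+d2*s[1]; return (a+b)/2,np.linalg.norm(a-b)
def proj(c,X):
    p=c['R']@np.array(X)+c['t']; return c['fx']*p[0]/p[2]+c['cx'],c['fy']*p[1]/p[2]+c['cy']
def blobs(m,n=30):
    k,l,s,ce=cv2.connectedComponentsWithStats(m.astype(np.uint8)); return [(ce[i],s[i],l==i) for i in range(1,k) if s[i,4]>n]
def hsv(im): return cv2.cvtColor(np.ascontiguousarray(im),cv2.COLOR_RGB2HSV).astype(int)
def tcp():
    s=read_state(); return np.array(s['ee_pos']),Ro.from_quat(s['eef_rot']),s
def go(p,yaw=None):
    "tool-frame shift to world point p, and turn about tool z so that tool x is along world yaw (mod pi), plus levelling"
    P,R,s=tcp(); d=R.inv().apply(np.array(p)-P)
    x=R.apply([1,0,0]); cur=np.arctan2(x[1],x[0])
    out=[d.round(4)]
    if yaw is not None:
        t=Ro.from_matrix(np.array([[np.cos(yaw),np.sin(yaw),0],[np.sin(yaw),-np.cos(yaw),0],[0,0,-1]]))
        r=(R.inv()*t).as_rotvec(); r2=(R.inv()*t*Ro.from_euler('z',np.pi)).as_rotvec(); out+=[r.round(3),r2.round(3)]
    return out
E
python3 - <<'E'
from h import *
cs,cd=get_calibration('scene'),get_calibration('side')
a=cv2.imread('pics/scene0.png')[:,:,::-1]; b=cv2.imread('pics/side0.png')[:,:,::-1]
R={}
for n,im in(('s',a),('d',b)):
  h=hsv(im);H,S,V=h[...,0],h[...,1],h[...,2]
  x0,x1,y0,y1=(100,360,90,350) if n=='s' else (190,400,90,420)
  box=np.zeros(H.shape,bool);box[y0:y1,x0:x1]=1
  M={'red':((H<5)|(H>175))&(S>200)&(V>120),'black':(V<45)&(S<130),'blue':(H>108)&(H<125)&(S>180),'orange':(H>5)&(H<12)&(S>215)&(V>130),'white':(S<60)&(V>130)}
  for k,m in M.items():
    for ce,st,l in blobs(m&box,25): print(n,k,ce.round(1),st); R[n,k]=(l,ce)
  for k in('blue','orange'):
    l=R[n,k][0]; c=cs if n=='s' else cd
    q=cv2.approxPolyDP(cv2.convexHull(np.argwhere(l)[:,::-1].astype(np.int32)),6,True)[:,0]
    for p in q: print(n,k,p,onz(c,*p,0.03)[:2].round(3),onz(c,*p,0)[:2].round(3))
print('red',tri(cs,R['s','red'][1],cd,R['d','red'][1]))
E
```

```text
s red [252.7 185.4] [247 178  13  16  76]
s black [107.4 102. ] [100  90  18  28 396]
s black [297.6 150.5] [290 143  16  17 139]
s black [112.8 151.2] [100 144  25  13  53]
s black [238.9 245.9] [229 237  21  20 224]
s blue [167.9 300.3] [ 119  261   98   80 4029]
s white [134.4 147.9] [121 137  28  29 263]
s white [263.3 167. ] [259 162  10  11  54]
s white [286.7 176.2] [281 168  13  17 131]
s white [268.4 229. ] [ 238  172   69  112 1297]
s white [265.  204.6] [260 201  10   8  44]
s white [221.7 244.8] [216 240  13   9  45]
s white [205.3 260.2] [196 243  17  27 209]
s white [230.9 267.1] [222 253  15  26 204]
s blue [216 295] [ 0.639 -0.314] [ 0.626 -0.297]
s blue [181 340] [ 0.635 -0.465] [ 0.622 -0.452]
s blue [119 303] [ 0.435 -0.454] [ 0.416 -0.441]
s blue [157 261] [ 0.436 -0.297] [ 0.418 -0.279]Traceback (most recent call last):
  File "<stdin>", line 13, in <module>
KeyError: ('s', 'orange')
```

Run:
```python
from h import *
cs,cd=get_calibration('scene'),get_calibration('side')
a=cv2.imread('pics/scene0.png')[:,:,::-1]; b=cv2.imread('pics/side0.png')[:,:,::-1]
print(hsv(a)[140,297],hsv(b)[360,290],hsv(b)[205,309],hsv(b)[148,298])
R={}
for n,im,c in(('s',a,cs),('d',b,cd)):
  h=hsv(im);H,S,V=h[...,0],h[...,1],h[...,2]
  x0,x1,y0,y1=(190,360,110,350) if n=='s' else (190,400,90,420)
  box=np.zeros(H.shape,bool);box[y0:y1,x0:x1]=1
  M={'red':((H<4)|(H>175))&(S>190)&(V>90),'black':(V<45)&(S<130),'orange':(H>5)&(H<14)&(S>215)&(V>150),'white':(S<60)&(V>120)}
  for k,m in M.items():
    bb=sorted(blobs(m&box,25),key=lambda t:-t[1][4])
    R[n,k]=bb
    if k!='white':
      for ce,st,l in bb[:4]: print(n,k,ce.round(1),st)
  for k in ('orange','white'):
    if k=='white': pts=np.argwhere(np.any([l for _,_,l in R[n,k]],0))
    else: pts=np.argwhere(R[n,k][0][2])
    q=cv2.approxPolyDP(cv2.convexHull(pts[:,::-1].astype(np.int32)),7,True)[:,0]
    z=.03 if k=='orange' else .005
    for p in q: print(n,k,p,onz(c,*p,z)[:2].round(3))
print('red',tri(cs,R['s','red'][0][0],cd,R['d','red'][0][0]))
sb=sorted([t[0] for t in R['s','black'][:2]],key=lambda p:p[1]); db=sorted([t[0] for t in R['d','black'][:2]],key=lambda p:-p[1])
for p,q in zip(sb,db): print('wing',p,q,tri(cs,p,cd,q))
for nm,p,q in(('bottle',(314,245),(236,212)),('jar',(290,265),(254,178)),('bowl',(325,197),(230,254))):
  print(nm,onz(cs,*p,.05),onz(cd,*q,.05))
P=lambda X:None
print(go((.5,0,.35),0))
```

```text
[ 13 214 220] [ 12 202 168] [  1 190 142] [ 8 52 39]
s red [251.4 188.8] [246 178  14  25 119]
s black [238.9 245.9] [229 237  21  20 224]
s black [297.6 150.5] [290 143  16  17 139]
s orange [295.4 140. ] [268 126  59  32 617]
s orange [326 139] [0.623 0.425]
s orange [314 157] [0.627 0.316]
s orange [268 142] [0.454 0.312]
s orange [280 126] [0.447 0.413]
s white [306 174] [0.63  0.252]
s white [245 283] [ 0.676 -0.229]
s white [196 266] [ 0.527 -0.244]
s white [278 148] [0.485 0.327]
d black [271.4 274.5] [261 267  22  18 266]
d black [297.9 147.9] [289 141  19  17 192]Traceback (most recent call last):
  File "<stdin>", line 18, in <module>
IndexError: list index out of range
```

Run:
```python
from h import *
cs,cd=get_calibration('scene'),get_calibration('side')
b=cv2.imread('pics/side0.png')[:,:,::-1]
print('wings',tri(cs,(297.6,150.5),cd,(271.4,274.5)),tri(cs,(238.9,245.9),cd,(297.9,147.9)),'red',tri(cs,(252,188.5),cd,(309.5,208)))
h=hsv(b);H,S,V=h[...,0],h[...,1],h[...,2]
m=(H>8)&(H<15)&(S>190)&(V>80); m[:310]=0
l=max(blobs(m),key=lambda t:t[1][4])[2]
q=cv2.approxPolyDP(cv2.convexHull(np.argwhere(l)[:,::-1].astype(np.int32)),6,True)[:,0]
for p in q: print(p,onz(cd,*p,.03)[:2].round(3),onz(cd,*p,0)[:2].round(3))
m=(S<60)&(V>120);m[:,:190]=0;m[:,345:]=0;m[:160]=0;m[315:]=0
q=cv2.approxPolyDP(cv2.convexHull(np.argwhere(m)[:,::-1].astype(np.int32)),5,True)[:,0]
for p in q: print('w',p,onz(cd,*p,.005)[:2].round(3))
for nm,p,q in(('bottle',(314,240),(236,205)),('jar',(290,263),(254,172)),('bowl',(325,194),(230,250))):
  print(nm,tri(cs,p,cd,q))
for p in((.55,0,.42),):print(go(p,0))
```

```text
wings (array([0.6079719 , 0.22363544, 0.11655829]), np.float64(0.002849276984474075)) (array([ 0.64737666, -0.20355101,  0.11719064]), np.float64(0.0035338169851725394)) red (array([0.56710656, 0.00330254, 0.1156724 ]), np.float64(0.0006508284989909489))
[334 342] [0.433 0.311] [0.433 0.298]
[319 411] [0.434 0.474] [0.434 0.464]
[234 387] [0.626 0.472] [0.631 0.463]
[254 321] [0.629 0.31 ] [0.634 0.296]
w [191 160] [ 0.98  -0.172]
w [338 172] [ 0.528 -0.246]
w [319 314] [0.483 0.238]
w [260 306] [0.63  0.255]
bottle (array([ 0.78217013, -0.01911138,  0.02993354]), np.float64(0.0011862771807095915))
jar (array([ 0.76482873, -0.13943097,  0.04701524]), np.float64(0.0014921469096664188))
bowl (array([0.74195861, 0.14587432, 0.05480687]), np.float64(0.0011056886679318657))
[array([-0.4799,  0.5305, -0.1785]), array([1.000e-03, 1.000e-03, 1.304e+00]), array([-1.000e-03,  1.000e-03, -1.838e+00])]
```

```bash
cat >> h.py <<'E'
def plan(p,yaw):
    "turn about tool axes first, then shift in the turned frame; the two equivalent grasps"
    P,R,s=tcp(); x=R.apply([1,0,0])
    print('t',round(s['time'],1),'tcp',P.round(4),'yaw',round(np.arctan2(x[1],x[0]),3),'j1,j7',s['joint_positions'][[0,6]].round(2) if hasattr(s['joint_positions'],'round') else (s['joint_positions'][0],s['joint_positions'][6]),'F',np.round(s['ft_force'],1),'M',np.round(s['torque'],2),'w',round(s['width'],4))
    for y in(yaw,yaw+np.pi):
        t=Ro.from_matrix(np.array([[np.cos(y),np.sin(y),0],[np.sin(y),-np.cos(y),0],[0,0,-1]]))
        r=(R.inv()*t).as_rotvec(); d=t.inv().apply(np.array(p)-P)
        print('turn',r.round(3),'then shift',d.round(4),'| rows',int(np.ceil(np.linalg.norm(r)/.149)),int(np.ceil(np.linalg.norm(d)/.05)))
E
python3 - <<'E'
from h import *
plan((.608,.224,.22),1.663)
c=get_calibration('wrist');P,R,s=tcp();print('cam in tool',R.inv().apply(-c['R'].T@c['t']-P),(c['R']@R.as_matrix()).round(3))
E
```

```text
t 0.1 tcp [0.1647 0.6026 0.2408] yaw 1.304 j1,j7 [-1.33 -0.09] F [ 0.2 -0.7  0.2] M [0.   0.03 0.02] w 0.0865
turn [-0.     0.001 -0.359] then shift [-0.4178  0.4066  0.0208] | rows 3 12
turn [2.000e-03 0.000e+00 2.783e+00] then shift [ 0.4178 -0.4066  0.0208] | rows 19 12
cam in tool [ 0.00035091 -0.07430894 -0.14294308] [[ 1.     0.    -0.   ]
 [-0.     0.962 -0.273]
 [ 0.     0.273  0.962]]
```

Call:
step_arm:
  commands:
    - [0, 0, 0, 0, 0, -0.12]
    - [0, 0, 0, 0, 0, -0.12]
    - [0, 0, 0, 0, 0, -0.119]
    - [-0.034, 0.034, 0.001, 0, 0, 0]
    - [-0.034, 0.034, 0.001, 0, 0, 0]
    - [-0.034, 0.034, 0.001, 0, 0, 0]
    - [-0.034, 0.034, 0.001, 0, 0, 0]
    - [-0.034, 0.034, 0.001, 0, 0, 0]
    - [-0.034, 0.034, 0.001, 0, 0, 0]
    - [-0.034, 0.034, 0.001, 0, 0, 0]
    - [-0.034, 0.034, 0.001, 0, 0, 0]
    - [-0.034, 0.034, 0.001, 0, 0, 0]
  gripper: 1

```text
time: 1.3
ee_pos: [0.4988, 0.3248, 0.2323]
eef_rot: [0.674, 0.739, -0.0, -0.0]
ft_force: [0.3, 1.1, -0.3]
width: 0.087
```

Call:
step_arm:
  commands:
    - [-0.034, 0.034, 0.001, 0, 0, 0]
    - [-0.034, 0.034, 0, 0, 0, 0]
    - [-0.034, 0.034, 0, 0, 0, 0]
    - [0, 0, 0, 0, 0, 0]
    - [0, 0, 0, 0, 0, 0]

```text
time: 1.8
ee_pos: [0.6091, 0.2328, 0.2307]
eef_rot: [0.675, 0.738, -0.001, -0.0]
ft_force: [-0.6, 0.6, 0.1]
width: 0.0871
```

Run:
```python
from h import *
plan((.608,.224,.122),1.663)
c=get_calibration('wrist'); w=camera('wrist'); cv2.imwrite('pics/w1.png',w[:,:,::-1]); np.savez('pics/w1.npz',**c)
print(proj(c,(.608,.224,.138)))
```

```text
t 1.8 tcp [0.6091 0.2328 0.2307] yaw 1.66 j1,j7 [-0.59  1.28] F [-0.6  0.6  0.1] M [ 0.06  0.01 -0.03] w 0.0871
turn [-0.001  0.001 -0.003] then shift [-0.0087 -0.0019  0.1087] | rows 1 3
turn [1.000e-03 2.000e-03 3.139e+00] then shift [0.0087 0.0019 0.1087] | rows 22 3
(np.float64(264.60398121609666), np.float64(222.52252341282096))
```

View pics/w1.png

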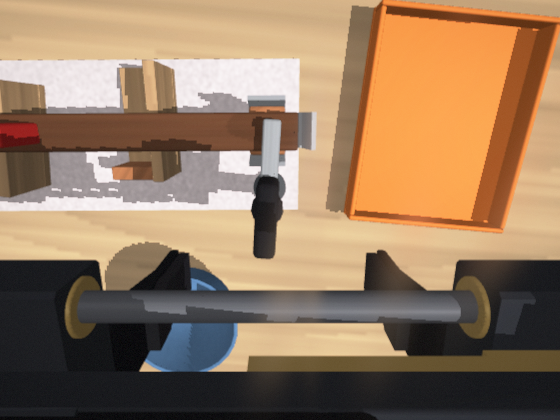

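The wrist view shows clamp a's wing from (265,180) to (263,258), with its steel finger across the batten, within a few mm of the estimate. The orange tray is at the right and the bowl is below. I'll descend and grip.

Call:
step_arm:
  commands:
    - [-0.0087, -0.002, 0.03, 0, 0, -0.003]
    - [0, 0, 0.04, 0, 0, 0]
    - [0, 0, 0.039, 0, 0, 0]
    - [0, 0, 0, 0, 0, 0]
    - [0, 0, 0, 0, 0, 0]
  gripper: 1

```text
time: 2.35
ee_pos: [0.6068, 0.2266, 0.1233]
eef_rot: [0.672, 0.741, -0.0, -0.0]
ft_force: [0.8, 0.0, 2.6]
width: 0.0872
```

Call:
step_arm:
  commands:
    - [0, 0, 0, 0, 0, 0]
    - [0, 0, 0, 0, 0, 0]
    - [0, 0, 0, 0, 0, 0]
    - [0, 0, 0, 0, 0, 0]
    - [0, 0, 0, 0, 0, 0]
    - [0, 0, 0, 0, 0, 0]
    - [0, 0, 0, 0, 0, 0]
    - [0, 0, 0, 0, 0, 0]
  gripper: 0
  grip_force: 25

```text
time: 3.15
ee_pos: [0.6074, 0.2254, 0.1225]
eef_rot: [0.673, 0.74, 0.0, -0.0]
ft_force: [-0.7, 0.4, 0.1]
width: 0.0312
```

Run:
```python
from h import *
plan((.608,.224,.122),1.663)
```

```text
t 3.1 tcp [0.6074 0.2254 0.1225] yaw 1.666 j1,j7 [-0.58  1.31] F [-0.7  0.4  0.1] M [ 0.    0.02 -0.01] w 0.0312
turn [-0.    -0.     0.003] then shift [-0.0014  0.0005  0.0005] | rows 1 1
turn [ 0.    -0.    -3.139] then shift [ 0.0014 -0.0005  0.0005] | rows 22 1
```

Fingers are still closing.

Call:
step_arm:
  commands:
    - [0, 0, 0, 0, 0, 0]
    - [0, 0, 0, 0, 0, 0]
    - [0, 0, 0, 0, 0, 0]
    - [0, 0, 0, 0, 0, 0]
    - [0, 0, 0, 0, 0, 0]
    - [0, 0, 0, 0, 0, 0]

```text
time: 3.75
ee_pos: [0.6076, 0.2245, 0.1225]
eef_rot: [0.673, 0.74, -0.0, 0.0]
ft_force: [1.3, -5.3, 0.8]
width: 0.0162
```

Call:
step_arm:
  commands:
    - [0, 0, 0, 0, 0, 0.06]
    - [0, 0, 0, 0, 0, 0.06]
    - [0, 0, 0, 0, 0, 0.06]
    - [0, 0, 0, 0, 0, 0]
    - [0, 0, 0, 0, 0, 0]

```text
time: 4.25
ee_pos: [0.6078, 0.2244, 0.1227]
eef_rot: [0.737, 0.676, -0.0, 0.001]
ft_force: [2.4, -5.6, 1.8]
width: 0.0157
```

Run:
```python
from h import *
plan((.608,.224,.122),1.663)
```

```text
t 4.2 tcp [0.6078 0.2244 0.1227] yaw 1.485 j1,j7 [-0.6   1.14] F [ 2.4 -5.6  1.8] M [-1.25 -0.2  -0.1 ] w 0.0157
turn [ 0.001  0.001 -0.178] then shift [-0.0004  0.0001  0.0007] | rows 2 1
turn [ 1.000e-03 -1.000e-03  2.964e+00] then shift [ 0.0004 -0.0001  0.0007] | rows 20 1
```

Clamp a turned clockwise freely (0.18 rad, moment only the 0.1 N m of friction), so a has the reverse thread. I'll continue to about 1.5.

Call:
step_arm:
  commands:
    - [0, 0, -0.0003, 0, 0, 0.145]
    - [0, 0, -0.0003, 0, 0, 0.145]
    - [0, 0, -0.0003, 0, 0, 0.145]
    - [0, 0, -0.0003, 0, 0, 0.145]
    - [0, 0, -0.0003, 0, 0, 0.145]
    - [0, 0, -0.0003, 0, 0, 0.145]
    - [0, 0, -0.0003, 0, 0, 0.145]
    - [0, 0, -0.0003, 0, 0, 0.145]
    - [0, 0, -0.0003, 0, 0, 0.14]
    - [0, 0, 0, 0, 0, 0]
    - [0, 0, 0, 0, 0, 0]

```text
time: 5.35
ee_pos: [0.608, 0.2246, 0.1254]
eef_rot: [0.996, 0.092, 0.001, 0.001]
ft_force: [2.1, -4.4, 0.8]
width: 0.0158
```

Run:
```python
from h import *
plan((.608,.224,.122),1.663)
```

```text
t 5.3 tcp [0.608  0.2246 0.1254] yaw 0.185 j1,j7 [-0.78 -0.07] F [ 2.1 -4.4  0.8] M [-1.3  -0.47 -0.14] w 0.0158
turn [ 0.002  0.    -1.478] then shift [-0.0006 -0.      0.0034] | rows 10 1
turn [ 0.    -0.002  1.664] then shift [0.0006 0.     0.0034] | rows 12 1
```

Call:
step_arm:
  commands:
    - [0, 0, 0, 0, 0, 0]
    - [0, 0, 0, 0, 0, 0]
    - [0, 0, 0, 0, 0, 0]
    - [0, 0, 0, 0, 0, 0]
    - [0, 0, 0, 0, 0, 0]
    - [0, 0, -0.02, 0, 0, 0]
    - [0, 0, -0.03, 0, 0, 0]
    - [0, 0, -0.03, 0, 0, 0]
    - [0, 0, 0, 0, 0, 0.02]
    - [0, 0, 0, 0, 0, 0]
  gripper: 0.6

```text
time: 6.35
ee_pos: [0.6076, 0.2255, 0.2057]
eef_rot: [0.997, 0.083, 0.0, -0.0]
ft_force: [-0.7, 0.1, -1.8]
width: 0.0521
```

Call:
step_arm:
  commands:
    - [0, 0, 0, 0, 0, 0.145]
    - [0, 0, 0, 0, 0, 0.145]
    - [0, 0, 0, 0, 0, 0.145]
    - [0, 0, 0, 0, 0, 0.145]
    - [0, 0, 0, 0, 0, 0.145]
    - [0, 0, 0, 0, 0, 0.145]
    - [0, 0, 0, 0, 0, 0.145]
    - [0, 0, 0, 0, 0, 0.145]
    - [0, 0, 0, 0, 0, 0.145]
    - [0, 0, 0, 0, 0, 0.145]
    - [0, 0, 0, 0, 0, 0.145]
    - [0, 0, 0, 0, 0, 0.05]

```text
time: 7.55
ee_pos: [0.6067, 0.2253, 0.2036]
eef_rot: [0.737, -0.676, -0.0, 0.001]
ft_force: [-0.1, -0.4, 0.4]
width: 0.0522
```

Run:
```python
from h import *
plan((.647,-.204,.20),-1.479)
```

```text
t 7.5 tcp [0.6067 0.2253 0.2036] yaw -1.484 j1,j7 [-1.01 -1.64] F [-0.1 -0.4  0.4] M [-0.1   0.18 -0.02] w 0.0522
turn [ 0.002 -0.001 -0.005] then shift [ 0.4312 -0.0008  0.0036] | rows 1 9
turn [-2.000e-03 -3.000e-03  3.136e+00] then shift [-0.4312  0.0008  0.0036] | rows 22 9
```

Call:
step_arm:
  commands:
    - [0.043, 0, 0, 0, 0, 0]
    - [0.043, 0, 0, 0, 0, 0]
    - [0.043, 0, 0, 0, 0, 0]
    - [0.043, 0, 0, 0, 0, 0]
    - [0.043, 0, 0, 0, 0, 0]
    - [0.043, 0, 0, 0, 0, 0]
    - [0.043, 0, 0, 0, 0, 0]
    - [0.043, 0, 0, 0, 0, 0]
    - [0.043, 0, 0, 0, 0, 0]
    - [0.044, 0, 0.004, 0, 0, -0.005]
    - [0, 0, 0, 0, 0, 0]
    - [0, 0, 0, 0, 0, 0]
  gripper: 0.8

```text
time: 8.75
ee_pos: [0.646, -0.2052, 0.1996]
eef_rot: [0.74, -0.673, -0.001, 0.001]
ft_force: [0.8, 0.7, 0.4]
width: 0.0699
```

Run:
```python
from h import *
plan((.647,-.204,.122),-1.479)
c=get_calibration('wrist'); w=camera('wrist'); cv2.imwrite('pics/w2.png',w[:,:,::-1])
print(proj(c,(.647,-.204,.138)))
```

```text
t 8.8 tcp [ 0.646  -0.2052  0.1996] yaw -1.477 j1,j7 [-0.33 -0.94] F [0.8 0.7 0.4] M [-0.02  0.09  0.04] w 0.0699
turn [0.002 0.    0.002] then shift [-0.0011 -0.0011  0.0776] | rows 1 2
turn [-1.000e-03  3.000e-03 -3.139e+00] then shift [0.0011 0.0011 0.0776] | rows 22 2
(np.float64(275.7195479531461), np.float64(240.1941397852771))
```

View pics/w2.png

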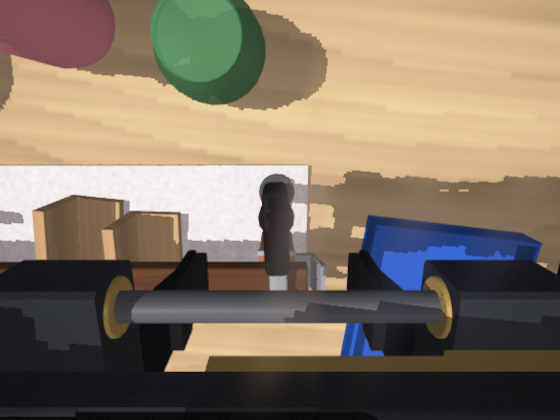

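The view shows clamp b's wing centred near (276,225–240), consistent with the prediction. The jar (210,45) and blue tray (440,270) are clear of it. Descend, grip and test anticlockwise.

Call:
step_arm:
  commands:
    - [-0.001, -0.001, 0.04, 0, 0, 0]
    - [0, 0, 0.037, 0, 0, 0]
    - [0, 0, 0, 0, 0, 0]

```text
time: 9.1
ee_pos: [0.6457, -0.1989, 0.1188]
eef_rot: [0.742, -0.671, -0.004, 0.001]
ft_force: [-0.1, 0.7, -0.2]
width: 0.0692
```

Call:
step_arm:
  commands:
    - [0, 0, 0, 0, 0, 0]
    - [0, 0, 0, 0, 0, 0]
    - [0, 0, 0, 0, 0, 0]
    - [0, 0, 0, 0, 0, 0]
    - [0, 0, 0, 0, 0, 0]
    - [0, 0, 0, 0, 0, 0]
    - [0, 0, 0, 0, 0, 0]
    - [0, 0, 0, 0, 0, 0]
    - [0, 0, 0, 0, 0, 0]
    - [0, 0, 0, 0, 0, 0]
    - [0, 0, 0, 0, 0, 0]
  gripper: 0

```text
time: 10.2
ee_pos: [0.6478, -0.2038, 0.1244]
eef_rot: [0.74, -0.672, 0.001, 0.0]
ft_force: [1.7, -4.9, -2.0]
width: 0.0156
```

Call:
step_arm:
  commands:
    - [0, 0, 0, 0, 0, -0.06]
    - [0, 0, 0, 0, 0, -0.06]
    - [0, 0, 0, 0, 0, -0.06]
    - [0, 0, 0, 0, 0, 0]
    - [0, 0, 0, 0, 0, 0]

```text
time: 10.7
ee_pos: [0.6478, -0.204, 0.1246]
eef_rot: [0.797, -0.604, 0.001, 0.0]
ft_force: [0.8, -5.2, 0.8]
width: 0.0156
```

Run:
```python
from h import *
plan((.647,-.204,.122),-1.479)
```

```text
t 10.7 tcp [ 0.6478 -0.204   0.1246] yaw -1.296 j1,j7 [-0.29 -0.75] F [ 0.8 -5.2  0.8] M [-1.37 -0.09  0.13] w 0.0156
turn [-0.    -0.001  0.183] then shift [-0.      0.0008  0.0026] | rows 2 1
turn [ 2.000e-03 -1.000e-03 -2.958e+00] then shift [ 0.     -0.0008  0.0026] | rows 20 1
```

Clamp b turns freely anticlockwise. Continue to about 1.5.

Call:
step_arm:
  commands:
    - [0, 0, -0.0003, 0, 0, -0.145]
    - [0, 0, -0.0003, 0, 0, -0.145]
    - [0, 0, -0.0003, 0, 0, -0.145]
    - [0, 0, -0.0003, 0, 0, -0.145]
    - [0, 0, -0.0003, 0, 0, -0.145]
    - [0, 0, -0.0003, 0, 0, -0.145]
    - [0, 0, -0.0003, 0, 0, -0.145]
    - [0, 0, -0.0003, 0, 0, -0.145]
    - [0, 0, -0.0003, 0, 0, -0.14]
    - [0, 0, 0, 0, 0, 0]
    - [0, 0, 0, 0, 0, 0]

```text
time: 11.8
ee_pos: [0.6486, -0.2047, 0.1274]
eef_rot: [1.0, 0.002, 0.001, 0.001]
ft_force: [6.5, -7.9, -2.0]
width: 0.0158
```

Call:
step_arm:
  commands:
    - [0, 0, 0, 0, 0, 0]
    - [0, 0, 0, 0, 0, 0]
    - [0, 0, 0, 0, 0, 0]
    - [0, 0, 0, 0, 0, 0]
    - [0, 0, 0, 0, 0, 0]
    - [0, 0, -0.02, 0, 0, 0]
    - [0, 0, -0.04, 0, 0, 0]
    - [0, 0, -0.04, 0, 0, 0]
    - [0, 0, -0.02, 0, 0, 0]
    - [0, 0, 0, 0, 0, 0]
  gripper: 0.6

```text
time: 12.8
ee_pos: [0.649, -0.2033, 0.2508]
eef_rot: [1.0, 0.003, 0.003, 0.001]
ft_force: [0.9, -0.1, 0.5]
width: 0.052
```

Run:
```python
from h import *
plan((.567,.004,.25),.092)
```

```text
t 12.8 tcp [ 0.649  -0.2033  0.2508] yaw 0.006 j1,j7 [-0.13  0.4 ] F [ 0.9 -0.1  0.5] M [-0.14  0.08 -0.02] w 0.052
turn [ 0.001 -0.006 -0.086] then shift [-0.0626 -0.214   0.0008] | rows 1 5
turn [-8.000e-03 -2.000e-03  3.056e+00] then shift [0.0626 0.214  0.0008] | rows 21 5
```

Call:
step_arm:
  commands:
    - [0, 0, 0, 0, -0.006, -0.087]
    - [-0.0123, -0.0428, 0, 0, 0, 0]
    - [-0.0123, -0.0428, 0, 0, 0, 0]
    - [-0.0123, -0.0428, 0, 0, 0, 0]
    - [-0.0123, -0.0428, 0, 0, 0, 0]
    - [-0.0124, -0.0428, 0, 0, 0, 0]
    - [0, 0, 0, 0, 0, 0]
    - [0, 0, 0, 0, 0, 0]

```text
time: 13.6
ee_pos: [0.566, 0.0059, 0.2467]
eef_rot: [0.999, 0.048, -0.003, -0.0]
ft_force: [0.5, -1.0, -0.1]
width: 0.0522
```

Run:
```python
from h import *
plan((.5683,.0047,.112),.093)
c=get_calibration('wrist'); w=camera('wrist'); cv2.imwrite('pics/w3.png',w[:,:,::-1])
h=hsv(w);m=((h[...,0]<4)|(h[...,0]>175))&(h[...,1]>180)&(h[...,2]>70)
for ce,st,l in blobs(m,100): print(ce,st)
e=np.array([.9957,.093])
n=np.array([-.093,.9957])
for a,b in((8,35),(8,-35),(-8,-35),(-8,35)):
  print(np.round(proj(c,(*(np.array([.5683,.0047])+a*.001*e+b*.001*n),.128)),1))
```

```text
t 13.6 tcp [0.566  0.0059 0.2467] yaw 0.096 j1,j7 [-0.48  0.08] F [ 0.5 -1.  -0.1] M [-0.16  0.04  0.03] w 0.0522
turn [-0.001  0.007  0.003] then shift [0.0021 0.0014 0.1347] | rows 1 3
turn [-1.100e-02 -1.000e-03 -3.139e+00] then shift [-0.0021 -0.0014  0.1347] | rows 22 3
[278.0360134  207.08626466] [ 271  166   20   93 1194]
[291.2 172.5]
[290.  259.9]
[270.  259.8]
[269.7 172.4]
```

View pics/w3.png

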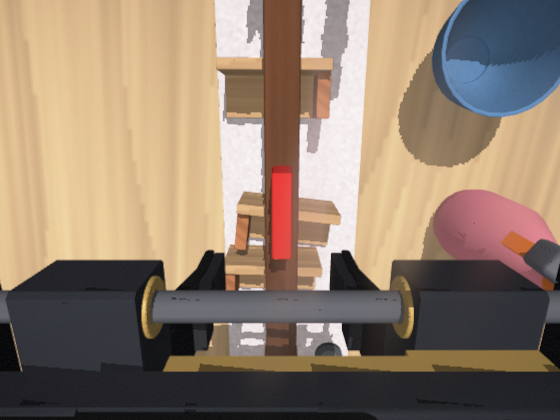

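The red block is at (271–291,166–259), within 1 mm of the prediction. Three supports lie under the batten, at rows 90, 215 and 270; the middle one is skewed. Descend and grip.

Call:
step_arm:
  commands:
    - [0.002, 0.001, 0.045, 0, 0.006, 0.003]
    - [0, 0, 0.045, 0, 0, 0]
    - [0, 0, 0.045, 0, 0, 0]
    - [0, 0, 0, 0, 0, 0]
    - [0, 0, 0, 0, 0, 0]

```text
time: 14.15
ee_pos: [0.5686, 0.0024, 0.1129]
eef_rot: [0.999, 0.044, -0.0, 0.0]
ft_force: [-0.0, 0.3, 1.5]
width: 0.0523
```

Call:
step_arm:
  commands:
    - [0, 0, 0, 0, 0, 0]
    - [0, 0, 0, 0, 0, 0]
    - [0, 0, 0, 0, 0, 0]
    - [0, 0, 0, 0, 0, 0]
    - [0, 0, 0, 0, 0, 0]
    - [0, 0, 0, 0, 0, 0]
    - [0, 0, 0, 0, 0, 0]
    - [0, 0, 0, 0, 0, 0]
    - [0, 0, 0, 0, 0, 0]
  gripper: 0
  grip_force: 40

```text
time: 15.05
ee_pos: [0.5686, 0.0039, 0.1126]
eef_rot: [0.999, 0.045, 0.0, -0.0]
ft_force: [-0.6, 0.2, 4.2]
width: 0.0156
```

Run:
```python
from h import *
plan((.5683,.0047,.112),.093)
```

```text
t 15.1 tcp [0.5686 0.0039 0.1126] yaw 0.09 j1,j7 [-0.45  0.13] F [-0.6  0.2  4.2] M [-0.03  0.16  0.04] w 0.0156
turn [-0.    -0.    -0.003] then shift [-0.0002 -0.0008  0.0006] | rows 1 1
turn [-1.000e-03  1.000e-03  3.139e+00] then shift [0.0002 0.0008 0.0006] | rows 22 1
```

Call:
step_arm:
  commands:
    - [0, 0, -0.01, 0, 0, 0]
    - [0, 0, -0.015, 0, 0, 0]
    - [0, 0, -0.02, 0, 0, 0]
    - [0, 0, -0.015, 0, 0, 0]
    - [-0.02, 0, 0, 0, 0, 0]
    - [-0.03, 0, 0, 0, 0, 0]
    - [-0.035, 0, 0, 0, 0, 0]
    - [-0.03, 0, 0, 0, 0, 0]
    - [-0.02, 0, 0, 0, 0, 0]
    - [0, 0, 0, 0, 0, 0]
    - [0, 0, 0, 0, 0, 0]

```text
time: 16.15
ee_pos: [0.4344, -0.0083, 0.1732]
eef_rot: [0.999, 0.045, 0.001, -0.001]
ft_force: [0.4, -0.5, -3.1]
width: 0.0158
```

Run:
```python
from h import *
plan((.4340,-.0085,.043),.093)
```

```text
t 16.1 tcp [ 0.4344 -0.0083  0.1732] yaw 0.09 j1,j7 [-0.53 -0.02] F [ 0.4 -0.5 -3.1] M [-0.14  0.03 -0.02] w 0.0158
turn [-0.001 -0.002 -0.003] then shift [-0.0004  0.0002  0.1302] | rows 1 3
turn [-3.000e-03  2.000e-03  3.139e+00] then shift [ 0.0004 -0.0002  0.1302] | rows 22 3
```

Call:
step_arm:
  commands:
    - [0, 0, 0.03, 0, 0, 0]
    - [0, 0, 0.04, 0, 0, 0]
    - [0, 0, 0.035, 0, 0, 0]
    - [0, 0, 0.015, 0, 0, 0]
    - [0, 0, 0.008, 0, 0, 0]
    - [0, 0, 0.002, 0, 0, 0]
    - [0, 0, 0, 0, 0, 0]

```text
time: 16.85
ee_pos: [0.435, -0.0083, 0.043]
eef_rot: [0.999, 0.045, 0.0, -0.0]
ft_force: [0.3, -0.4, -2.4]
width: 0.0156
```

Call:
step_arm:
  commands:
    - [0, 0, 0, 0, 0, 0]
    - [0, 0, 0, 0, 0, 0]
    - [0, 0, 0, 0, 0, 0]
    - [0, 0, 0, 0, 0, 0]
    - [0, 0, -0.03, 0, 0, 0]
    - [0, 0, -0.05, 0, 0, 0]
    - [0, 0, -0.05, 0, 0, 0]
    - [0.02, 0, -0.05, 0, 0, 0]
    - [0.04, 0, -0.05, 0, 0, 0]
    - [0.04, 0, -0.05, 0, 0, 0]
    - [0, 0, 0, 0, 0, 0]
    - [0, 0, 0, 0, 0, 0]
  gripper: 0.6

```text
time: 18.05
ee_pos: [0.5151, -0.0011, 0.297]
eef_rot: [0.999, 0.045, 0.0, 0.0]
ft_force: [0.3, -0.2, -1.2]
width: 0.0521
```

Run:
```python
from h import *
plan((.567,.10,.36),.093)
for n in('wrist','scene'):
  c=get_calibration(n); w=camera(n); cv2.imwrite('pics/%s4.png'%n,w[:,:,::-1]); np.savez('pics/%s4.npz'%n,**c)
```

```text
t 18.1 tcp [ 0.5151 -0.0011  0.297 ] yaw 0.09 j1,j7 [-0.54  0.03] F [ 0.3 -0.2 -1.2] M [-0.08  0.12  0.01] w 0.0521
turn [ 0.    -0.001 -0.003] then shift [ 0.061  -0.0958 -0.063 ] | rows 1 3
turn [-1.000e-03 -0.000e+00  3.138e+00] then shift [-0.061   0.0958 -0.063 ] | rows 22 3
```

View pics/wrist4.png

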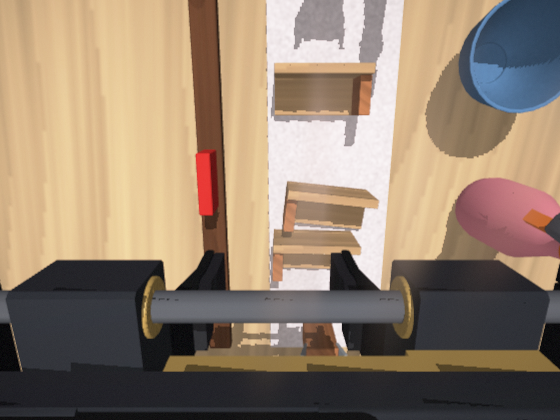

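Run:
```python
import cv2
a=cv2.imread('pics/scene4.png')[120:340,110:350]
cv2.imwrite('pics/scene4c.png',cv2.resize(a,None,fx=2.7,fy=2.7,interpolation=cv2.INTER_CUBIC))
```

```text
(no output)
```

View pics/scene4c.png

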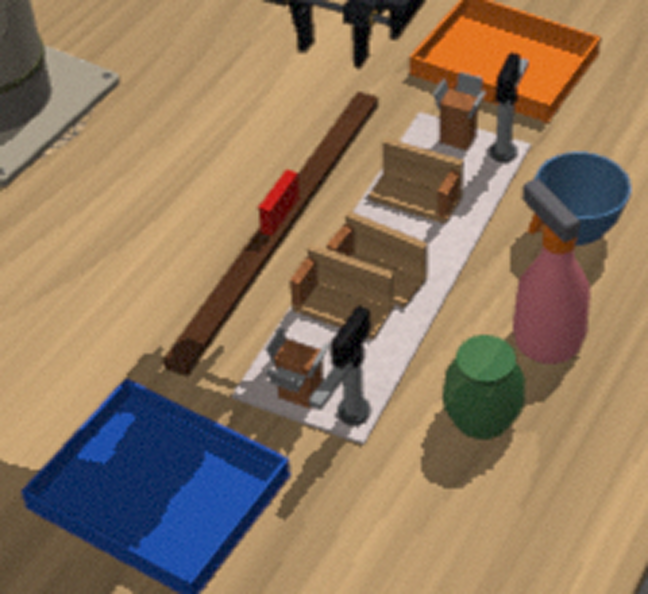

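Three supports remain on the board. The far one, at (422,185), has its cheek at the right, so it is right-hand. The two nearer ones, at (378,255) and (343,295), have theirs at the left, so they are left-hand. Crop for exact fence edges.

Run:
```python
import cv2
a=cv2.imread('pics/wrist4.png')[55:285,262:392]
cv2.imwrite('pics/w4c.png',cv2.resize(a,(520,690)[::1] if 0 else None,fx=2.6*1,fy=2.6,interpolation=cv2.INTER_CUBIC))
```

```text
(no output)
```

View pics/w4c.png

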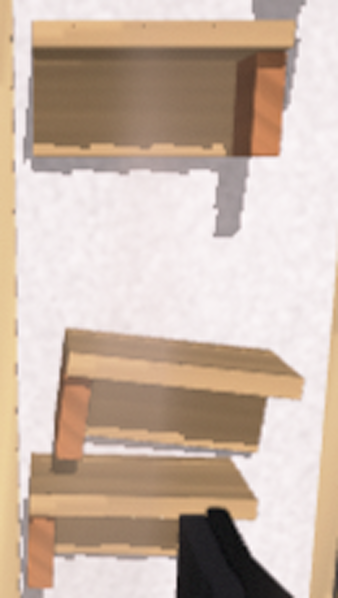

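Run:
```python
from h import *
c=dict(np.load('pics/wrist4.npz'))
for n,p,q in(('A',(32,35),(294,35)),('B',(67,364),(301,387)),('C',(30,504),(257,507))):
  X=[onz(c,262+u/2.6,55+v/2.6,.065)[:2] for u,v in(p,q)]
  d=X[1]-X[0]; m=(X[0]+X[1])/2; print(n,'mid',m.round(4),'len',np.linalg.norm(d).round(4),'yaw',np.arctan2(d[1],d[0]).round(3))
P,R,s=tcp()
# batten: dark edges; red block
w=cv2.imread('pics/wrist4.png')[:,:,::-1];h=hsv(w);m=((h[...,0]<4)|(h[...,0]>175))&(h[...,1]>180)&(h[...,2]>70)
for ce,st,l in blobs(m,100):
  r=cv2.minAreaRect(np.argwhere(l)[:,::-1].astype(np.float32)); print('red',[onz(c,*b,.058)[:2].round(3) for b in cv2.boxPoints(r)])
for v in (10,100,240): 
  row=[u for u in range(170,260) if h[v,u,2]<120 and h[v,u,1]>110]; print(v,row[:1],row[-1:],onz(c,np.mean(row),v,.016)[:2].round(4))
```

```text
A mid [0.5519 0.1212] len 0.0993 yaw 0.09
B mid [ 0.5775 -0.0095] len 0.0988 yaw -0.011
C mid [ 0.5675 -0.0687] len 0.0989 yaw 0.075
red [array([0.426, 0.029]), array([0.446, 0.032]), array([ 0.453, -0.04 ]), array([ 0.431, -0.043])]
10 [189] [216] [0.4201 0.1734]
100 [195] [220] [0.4292 0.0823]
240 [203] [226] [ 0.4436 -0.0863]
```

Call:
step_arm:
  commands:
    - [0, 0, 0, 0, 0, 0.144]
    - [0, 0, 0, 0, 0, 0.144]
    - [0, 0, 0, 0, 0, 0.144]
    - [0, 0, 0, 0, 0, 0.144]
    - [0, 0, 0, 0, 0, 0.144]
    - [0, 0, 0, 0, 0, 0.144]
    - [0, 0, 0, 0, 0, 0.144]
    - [0, 0, 0, 0, 0, 0.144]
    - [0, 0, 0, 0, 0, 0.144]
    - [0, 0, 0, 0, 0, 0.144]
    - [0, 0, 0, 0, 0, 0.144]
    - [0, 0, 0, 0, 0, 0]
  gripper: 0.45

```text
time: 19.35
ee_pos: [0.5136, -0.0013, 0.2958]
eef_rot: [0.733, -0.68, -0.001, 0.0]
ft_force: [-0.1, -0.4, -0.7]
width: 0.0394
```

Run:
```python
from h import *
plan((.5675,-.0687,.13),.075-1.571)
```

```text
t 19.4 tcp [ 0.5136 -0.0013  0.2958] yaw -1.497 j1,j7 [-0.58 -1.56] F [-0.1 -0.4 -0.7] M [-0.02  0.2   0.05] w 0.0394
turn [ 0.002  0.001 -0.001] then shift [ 0.0713 -0.0487  0.1658] | rows 1 4
turn [ 1.000e-03 -3.000e-03  3.141e+00] then shift [-0.0713  0.0487  0.1658] | rows 22 4
```

Call:
step_arm:
  commands:
    - [0.024, -0.016, 0.03, 0, 0, 0]
    - [0.024, -0.016, 0.04, 0, 0, 0]
    - [0.023, -0.017, 0.04, 0, 0, 0]
    - [0, 0, 0.045, 0, 0, 0]
    - [0, 0, 0.01, 0, 0, 0]
    - [0, 0, 0, 0, 0, 0]
    - [0, 0, 0, 0, 0, 0]

```text
time: 20.05
ee_pos: [0.5697, -0.0676, 0.1338]
eef_rot: [0.734, -0.679, 0.0, -0.001]
ft_force: [0.3, -0.7, 0.6]
width: 0.0391
```

Run:
```python
from h import *
plan((.5675,-.0687,.055),.075-1.571)
c=get_calibration('wrist'); w=camera('wrist'); cv2.imwrite('pics/w5.png',w[:,:,::-1])
```

```text
t 20.1 tcp [ 0.5697 -0.0676  0.1338] yaw -1.492 j1,j7 [-0.43 -1.29] F [ 0.3 -0.7  0.6] M [-0.12  0.11 -0.02] w 0.0391
turn [-0.002  0.001  0.004] then shift [0.001  0.0023 0.0788] | rows 1 2
turn [-1.000e-03 -3.000e-03 -3.137e+00] then shift [-0.001  -0.0023  0.0788] | rows 22 2
```

View pics/w5.png

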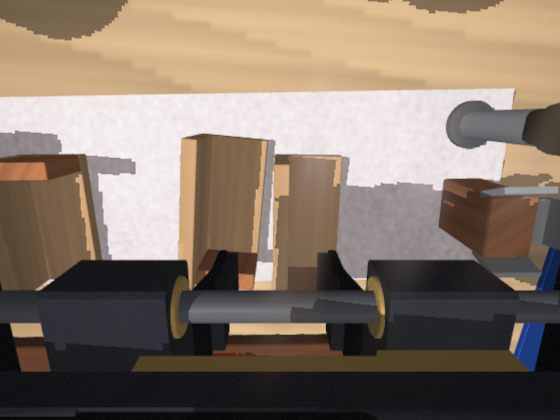

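Looking along the fence, C's top edge is the strip at x≈275–288, centred between the fingertips (225 and 335). Descend and grip.

Call:
step_arm:
  commands:
    - [0.001, 0.002, 0.03, 0, 0, 0.004]
    - [0, 0, 0.03, 0, 0, 0]
    - [0, 0, 0.018, 0, 0, 0]
    - [0, 0, 0, 0, 0, 0]
    - [0, 0, 0, 0, 0, 0]

```text
time: 20.6
ee_pos: [0.5682, -0.0689, 0.0558]
eef_rot: [0.733, -0.681, 0.001, -0.001]
ft_force: [0.5, 0.2, -0.4]
width: 0.0389
```

Call:
step_arm:
  commands:
    - [0, 0, 0, 0, 0, 0]
    - [0, 0, 0, 0, 0, 0]
    - [0, 0, 0, 0, 0, 0]
    - [0, 0, 0, 0, 0, 0]
    - [0, 0, 0, 0, 0, 0]
    - [0, 0, 0, 0, 0, 0]
    - [0, 0, 0, 0, 0, 0]
  gripper: 0
  grip_force: 25

```text
time: 21.3
ee_pos: [0.5672, -0.0692, 0.0541]
eef_rot: [0.732, -0.681, -0.0, -0.0]
ft_force: [-1.2, -0.0, 4.4]
width: 0.0101
```

Call:
step_arm:
  commands:
    - [0, 0, -0.01, 0, 0, 0]
    - [0, 0, -0.02, 0, 0, 0]
    - [0, 0, -0.04, 0, 0, 0]
    - [0, 0, -0.05, 0, 0, 0]
    - [0, 0, 0, 0, 0, 0]
    - [0, 0, 0, 0, 0, 0]

```text
time: 21.9
ee_pos: [0.5676, -0.0692, 0.1752]
eef_rot: [0.732, -0.681, 0.001, -0.001]
ft_force: [-0.7, 0.8, -1.6]
width: 0.0099
```

Run:
```python
from h import *
plan((.536,-.382-.015,.175),-.02-1.571)
```

```text
t 21.9 tcp [ 0.5676 -0.0692  0.1752] yaw -1.498 j1,j7 [-0.45 -1.32] F [-0.7  0.8 -1.6] M [-0.04  0.18 -0.  ] w 0.0099
turn [-0.003  0.001  0.093] then shift [3.284e-01 2.500e-02 2.000e-04] | rows 1 7
turn [-1.000e-03 -4.000e-03 -3.048e+00] then shift [-3.284e-01 -2.500e-02  2.000e-04] | rows 21 7
```

Run:
```python
from h import *
cs,cd=get_calibration('scene'),get_calibration('side')
print('cam pos',-cs['R'].T@cs['t'],-cd['R'].T@cd['t'])
b=cv2.imread('pics/side0.png')[:,:,::-1]
h=hsv(b);H,S,V=h[...,0],h[...,1],h[...,2]
m=(H>106)&(H<126)&(S>170); m[:,:300]=0;m[:100]=0;m[180:]=0
l=max(blobs(m),key=lambda t:t[1][4])[2]
q=cv2.approxPolyDP(cv2.convexHull(np.argwhere(l)[:,::-1].astype(np.int32)),4,True)[:,0]
for p in q: print(p,onz(cd,*p,.03)[:2].round(3),onz(cd,*p,0)[:2].round(3))
def draw(c,cx,cy,yaw,z):
  o=[]
  for a,e in((-.1,-.08),(.1,-.08),(.1,.08),(-.1,.08)):
    o.append(np.round(proj(c,(cx+a*np.cos(yaw)-e*np.sin(yaw),cy+a*np.sin(yaw)+e*np.cos(yaw),z)),0))
  return o
print(draw(cs,.533,-.378,-.03,.03),draw(cs,.533,-.378,-.03,0))
```

```text
cam pos [ 1.12776793 -0.95405733  1.16780316] [0.44189812 0.8182621  1.14310088]
[377 135] [ 0.436 -0.415] [ 0.435 -0.448]
[372 156] [ 0.437 -0.317] [ 0.437 -0.348]
[364 160] [ 0.458 -0.293] [ 0.459 -0.323]
[314 148] [ 0.618 -0.303] [ 0.623 -0.333]
[322 123] [ 0.618 -0.423] [ 0.623 -0.456]
[array([117., 303.]), array([181., 338.]), array([218., 291.]), array([157., 260.])] [array([120., 309.]), array([182., 344.]), array([218., 298.]), array([159., 267.])]
```

Call:
step_arm:
  commands:
    - [0, 0, 0, 0, 0, 0.093]
    - [0.035, 0.01, 0, 0, 0, 0]
    - [0.045, 0.01, 0, 0, 0, 0]
    - [0.045, 0.008, 0, 0, 0, 0]
    - [0.045, 0, 0, 0, 0, 0]
    - [0.045, 0, 0, 0, 0, 0]
    - [0.045, 0, 0, 0, 0, 0]
    - [0.035, 0, 0, 0, 0, 0]
    - [0.0305, 0, 0, 0, 0, 0]
    - [0, 0, 0, 0, 0, 0]
    - [0, 0, 0, 0, 0, 0]

```text
time: 23.0
ee_pos: [0.5314, -0.3943, 0.1719]
eef_rot: [-0.699, 0.715, 0.001, -0.0]
ft_force: [-0.1, 0.6, -1.4]
width: 0.0093
```

Run:
```python
from h import *
plan((.533,-.394,.0545),-.03-1.571)
c=get_calibration('wrist'); w=camera('wrist'); cv2.imwrite('pics/w6.png',w[:,:,::-1]); np.savez('pics/w6.npz',**c)
```

```text
t 23.0 tcp [ 0.5314 -0.3943  0.1719] yaw -1.593 j1,j7 [ 0.08 -0.79] F [-0.1  0.6 -1.4] M [0.01 0.15 0.03] w 0.0093
turn [0.003 0.001 0.008] then shift [-0.0003 -0.0016  0.1174] | rows 1 3
turn [-2.000e-03  4.000e-03 -3.133e+00] then shift [0.0003 0.0016 0.1174] | rows 22 3
```

View pics/w6.png

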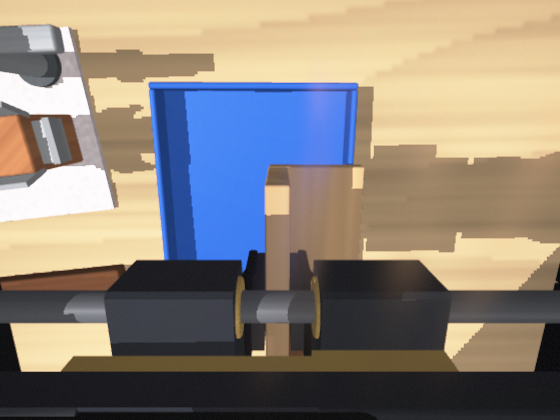

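Run:
```python
from h import *
c=dict(np.load('pics/w6.npz'))
a=onz(c,151,84,.03);b=onz(c,357,84,.03);print(a,b,np.linalg.norm(a-b),onz(c,164,260,.03))
```

```text
[ 0.63070551 -0.30052619  0.03      ] [ 0.62725874 -0.45627385  0.03      ] 0.1557857994281377 [ 0.48703956 -0.29451621  0.03      ]
```

The tray rim runs (151,84)–(357,84), so its centre is about (0.530,−0.376); the support will land about 10 mm clear of the wall. Lower and release.

Call:
step_arm:
  commands:
    - [0, 0, 0.04, 0, 0, 0]
    - [0, 0, 0.04, 0, 0, 0]
    - [0, 0, 0.02, 0, 0, 0]
    - [0, 0, 0.01, 0, 0, 0]
    - [0, 0, 0.006, 0, 0, 0]
    - [0, 0, 0, 0, 0, 0]
    - [0, 0, 0.001, 0, 0, 0]
    - [0, 0, 0, 0, 0, 0]

```text
time: 23.85
ee_pos: [0.533, -0.3944, 0.0578]
eef_rot: [-0.7, 0.714, -0.001, 0.0]
ft_force: [0.8, 0.7, -0.3]
width: 0.0099
```

Call:
step_arm:
  commands:
    - [0, 0, 0, 0, 0, 0]
    - [0, 0, 0, 0, 0, 0]
    - [0, 0, 0, 0, 0, 0]
    - [0, 0, 0, 0, 0, 0]
    - [0, 0, -0.02, 0, 0, 0]
    - [0, 0, -0.04, 0, 0, 0]
    - [0, 0, -0.05, 0, 0, 0]
    - [0, 0, -0.03, 0, 0, 0]
    - [0, 0, 0, 0, 0, 0]
  gripper: 0.4

```text
time: 24.75
ee_pos: [0.534, -0.3959, 0.202]
eef_rot: [-0.7, 0.714, -0.004, 0.001]
ft_force: [0.0, -0.5, 0.7]
width: 0.0345
```

Run:
```python
from h import *
plan((.5775,-.0095,.19),-.011-1.571)
```

```text
t 24.8 tcp [ 0.534  -0.3959  0.202 ] yaw -1.591 j1,j7 [ 0.08 -0.79] F [ 0.  -0.5  0.7] M [-0.13  0.15 -0.02] w 0.0345
turn [-0.007 -0.004 -0.009] then shift [-0.3868 -0.0392  0.012 ] | rows 1 8
turn [-0.006  0.011  3.132] then shift [0.3868 0.0392 0.012 ] | rows 22 8
```

Call:
step_arm:
  commands:
    - [-0.04, 0, 0, -0.007, -0.004, -0.009]
    - [-0.043, 0, 0, 0, 0, 0]
    - [-0.043, 0, 0, 0, 0, 0]
    - [-0.043, 0, 0, 0, 0, 0]
    - [-0.043, -0.007, 0, 0, 0, 0]
    - [-0.043, -0.007, 0, 0, 0, 0]
    - [-0.043, -0.008, 0.005, 0, 0, 0]
    - [-0.044, -0.008, 0.007, 0, 0, 0]
    - [-0.045, -0.008, 0, 0, 0, 0]
    - [0, 0, 0, 0, 0, 0]
    - [0, 0, 0, 0, 0, 0]

```text
time: 25.85
ee_pos: [0.5749, -0.0063, 0.1852]
eef_rot: [-0.704, 0.71, 0.004, -0.001]
ft_force: [-0.9, -1.4, -0.6]
width: 0.0348
```

```bash
cat > chk.py <<'E'
from h import *
import sys
# compare scene and side pictures with a reference around given world points
cs,cd=get_calibration('scene'),get_calibration('side')
a=camera('scene');b=camera('side');tag=sys.argv[1];ref=sys.argv[2]
cv2.imwrite(f'pics/scene{tag}.png',a[:,:,::-1]);cv2.imwrite(f'pics/side{tag}.png',b[:,:,::-1])
E
python3 chk.py 7 x
python3 - <<'E'
from h import *
plan((.5775,-.0095,.055),-.011-1.571)
a=cv2.imread('pics/side7.png');b=cv2.imread('pics/side0.png');s=cv2.imread('pics/scene7.png')[120:340,110:350];d=cv2.imread('pics/side7.png')[100:330,200:400]
s=cv2.resize(s,(396,363),interpolation=cv2.INTER_CUBIC);d=cv2.resize(d,(316,363),interpolation=cv2.INTER_CUBIC)
cv2.imwrite('pics/both7.png',np.hstack([s,d]))
E
```

```text
t 25.9 tcp [ 0.5748 -0.0089  0.1856] yaw -1.584 j1,j7 [-0.55 -1.51] F [-0.3 -0.6 -0.6] M [-0.03  0.15 -0.01] w 0.0348
turn [ 0.008  0.004 -0.002] then shift [ 0.0006 -0.0027  0.1306] | rows 1 3
turn [ 0.006 -0.012  3.14 ] then shift [-0.0006  0.0027  0.1306] | rows 22 3
```

View pics/both7.png

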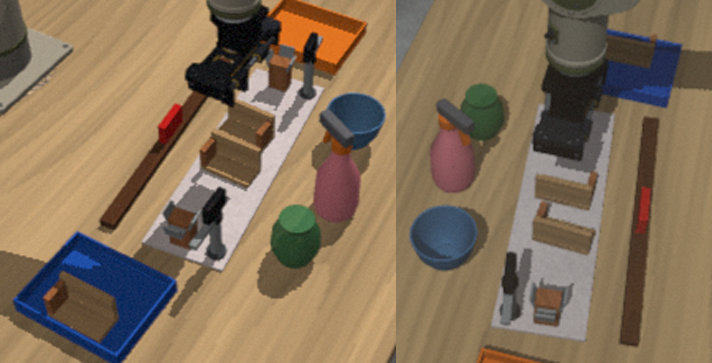

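The far support A has been knocked a few cm toward B: it is now at about (250,120) in the left half. B is unmoved, and the placed one stands in the blue tray. Closer look before gripping.

Run:
```python
from h import *
c=get_calibration('wrist'); w=camera('wrist'); np.savez('pics/w8.npz',**c)
cv2.imwrite('pics/w8.png',cv2.resize(w[60:300,60:400,::-1],None,fx=2.3,fy=2.3,interpolation=cv2.INTER_CUBIC))
```

```text
(no output)
```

View pics/w8.png

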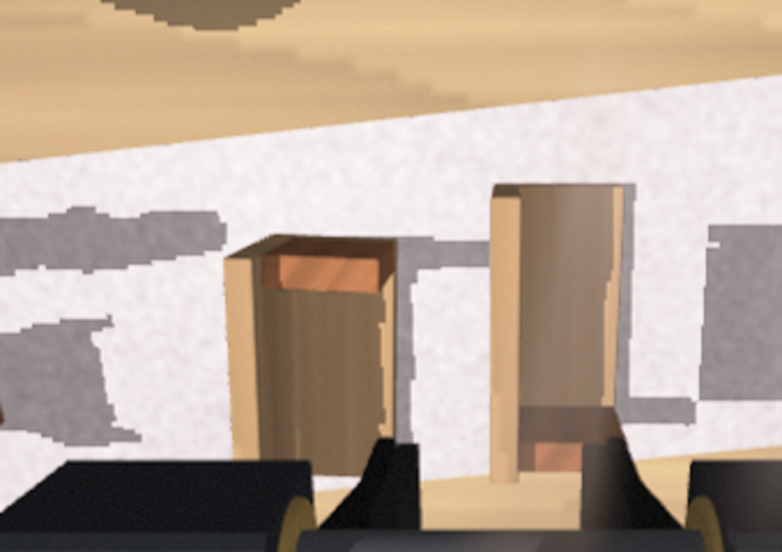

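Run:
```python
from h import *
c=dict(np.load('pics/w8.npz'))
f=lambda u,v,z:onz(c,60+u/2.3,60+v/2.3,z)[:2].round(4)
print('B',f(504,196,.065),f(504,483,.065)); print('A fence',f(239,258,.065),f(247,460,.065)); print('A cheek bottom-front',f(381,290,.055),'A foot edge',f(396,330,.015),f(396,440,.015))
plan((.5775,-.0095,.055),-.011-1.571)
```

```text
B [ 0.6276 -0.0103] [ 0.528  -0.0091]
A fence [0.6088 0.0762] [0.5378 0.0807]
A cheek bottom-front [0.5957 0.0321] A foot edge [0.5713 0.0332] [0.5244 0.0355]
t 26.0 tcp [ 0.5748 -0.0091  0.1858] yaw -1.584 j1,j7 [-0.55 -1.51] F [-0.1  0.8  0.2] M [-0.08  0.2  -0.07] w 0.035
turn [ 0.007  0.004 -0.002] then shift [ 0.0003 -0.0027  0.1308] | rows 1 3
turn [ 0.006 -0.011  3.139] then shift [-0.0003  0.0027  0.1308] | rows 22 3
```

B is confirmed at (0.578,−0.010); A is now at (0.559,0.079) with yaw −0.06. Pick up B.

Call:
step_arm:
  commands:
    - [0, -0.002, 0.04, 0.006, 0.004, 0]
    - [0, 0, 0.045, 0, 0, 0]
    - [0, 0, 0.035, 0, 0, 0]
    - [0, 0, 0.01, 0, 0, 0]
    - [0, 0, 0, 0, 0, 0]
    - [0, 0, 0, 0, 0, 0]

```text
time: 26.6
ee_pos: [0.5779, -0.008, 0.0577]
eef_rot: [-0.703, 0.711, -0.0, 0.001]
ft_force: [0.7, -0.0, 0.6]
width: 0.0349
```

Call:
step_arm:
  commands:
    - [0, 0, 0, 0, 0, 0]
    - [0, 0, 0, 0, 0, 0]
    - [0, 0, 0, 0, 0, 0]
    - [0, 0, 0, 0, 0, 0]
    - [0, 0, 0, 0, 0, 0]
    - [0, 0, 0, 0, 0, 0]
    - [0, 0, 0, 0, 0, 0]
  gripper: 0

```text
time: 27.3
ee_pos: [0.5768, -0.0073, 0.0562]
eef_rot: [-0.703, 0.711, 0.0, -0.0]
ft_force: [-1.0, -0.2, 4.9]
width: 0.0097
```

Call:
step_arm:
  commands:
    - [0, 0, -0.01, 0, 0, 0]
    - [0, 0, -0.02, 0, 0, 0]
    - [0, 0, -0.04, 0, 0, 0]
    - [0, 0, -0.05, 0, 0, 0]
    - [0, 0, 0, 0, 0, 0]
    - [0, 0, 0, 0, 0, 0]

```text
time: 27.9
ee_pos: [0.5773, -0.0072, 0.1772]
eef_rot: [-0.703, 0.711, -0.0, 0.001]
ft_force: [-0.6, 0.3, -2.7]
width: 0.0097
```

Run:
```python
from h import *
plan((.531,-.323,.175),-.03-1.571)
```

```text
t 27.9 tcp [ 0.5773 -0.0072  0.1772] yaw -1.582 j1,j7 [-0.55 -1.51] F [-0.6  0.3 -2.7] M [-0.04  0.22 -0.03] w 0.0097
turn [-0.001  0.001  0.019] then shift [0.317  0.0368 0.0022] | rows 1 7
turn [-2.000e-03 -2.000e-03 -3.123e+00] then shift [-0.317  -0.0368  0.0022] | rows 21 7
```

Call:
step_arm:
  commands:
    - [0.02, 0.019, 0, 0, 0, 0.019]
    - [0.035, 0.018, 0, 0, 0, 0]
    - [0.045, 0, 0, 0, 0, 0]
    - [0.045, 0, 0, 0, 0, 0]
    - [0.045, 0, 0, 0, 0, 0]
    - [0.045, 0, 0, 0, 0, 0]
    - [0.045, 0, 0, 0, 0, 0]
    - [0.037, 0, 0, 0, 0, 0]
    - [0, 0, 0, 0, 0, 0]
    - [0, 0, 0, 0, 0, 0]

```text
time: 28.9
ee_pos: [0.5295, -0.3239, 0.1742]
eef_rot: [-0.696, 0.718, 0.002, -0.001]
ft_force: [0.8, 0.9, -1.7]
width: 0.0101
```

Run:
```python
from h import *
plan((.531,-.323,.0555),-.03-1.571)
```

```text
t 28.9 tcp [ 0.5295 -0.3239  0.1742] yaw -1.603 j1,j7 [-0.07 -0.9 ] F [ 0.8  0.9 -1.7] M [ 0.1   0.2  -0.04] w 0.0101
turn [ 0.004  0.001 -0.002] then shift [-0.001  -0.0014  0.1187] | rows 1 3
turn [ 2.000e-03 -6.000e-03  3.139e+00] then shift [0.001  0.0014 0.1187] | rows 22 3
```

Call:
step_arm:
  commands:
    - [0, -0.001, 0.04, 0.003, 0, 0]
    - [0, 0, 0.04, 0, 0, 0]
    - [0, 0, 0.02, 0, 0, 0]
    - [0, 0, 0.01, 0, 0, 0]
    - [0, 0, 0.007, 0, 0, 0]
    - [0, 0, 0.002, 0, 0, 0]
    - [0, 0, 0.002, 0, 0, 0]
    - [0, 0, 0, 0, 0, 0]

```text
time: 29.7
ee_pos: [0.5326, -0.3236, 0.0563]
eef_rot: [-0.696, 0.718, -0.001, 0.001]
ft_force: [-0.2, 1.3, 1.6]
width: 0.01
```

Call:
step_arm:
  commands:
    - [0, 0, 0, 0, 0, 0]
    - [0, 0, 0, 0, 0, 0]
    - [0, 0, 0, 0, 0, 0]
    - [0, 0, 0, 0, 0, 0]
    - [0, 0, -0.02, 0, 0, 0]
    - [0, 0, -0.04, 0, 0, 0]
    - [0, 0, -0.05, 0, 0, 0]
    - [0, 0, -0.05, 0, 0, 0]
    - [0, 0, 0, 0, 0, 0]
  gripper: 0.4

```text
time: 30.6
ee_pos: [0.5336, -0.3258, 0.2222]
eef_rot: [-0.696, 0.718, -0.005, 0.003]
ft_force: [0.3, -1.4, -0.3]
width: 0.0348
```

Run:
```python
from h import *
plan((.542,.0805,.20),-.0634-1.571)
```

```text
t 30.6 tcp [ 0.5336 -0.3258  0.2222] yaw -1.602 j1,j7 [-0.09 -0.92] F [ 0.3 -1.4 -0.3] M [-0.14  0.13  0.01] w 0.0348
turn [-0.012 -0.003  0.033] then shift [-0.406   0.0175  0.0222] | rows 1 9
turn [ 0.005 -0.018 -3.109] then shift [ 0.406  -0.0175  0.0222] | rows 21 9
```

Call:
step_arm:
  commands:
    - [-0.03, 0, 0, -0.012, -0.003, 0.033]
    - [-0.045, 0, 0, 0, 0, 0]
    - [-0.047, 0, 0, 0, 0, 0]
    - [-0.047, 0.003, 0, 0, 0, 0]
    - [-0.047, 0.003, 0, 0, 0, 0]
    - [-0.047, 0.003, 0.005, 0, 0, 0]
    - [-0.047, 0.003, 0.005, 0, 0, 0]
    - [-0.047, 0.003, 0.005, 0, 0, 0]
    - [-0.035, 0.002, 0.005, 0, 0, 0]
    - [-0.014, 0.001, 0.002, 0, 0, 0]
    - [0, 0, 0, 0, 0, 0]
    - [0, 0, 0, 0, 0, 0]

```text
time: 31.8
ee_pos: [0.5382, 0.0812, 0.1944]
eef_rot: [-0.684, 0.73, 0.004, -0.002]
ft_force: [-0.5, -0.6, -0.1]
width: 0.0347
```

Run:
```python
from h import *
plan((.542,.0805,.056),-.0634-1.571)
c=get_calibration('wrist'); w=camera('wrist'); np.savez('pics/w9.npz',**c)
cv2.imwrite('pics/w9.png',cv2.resize(w[60:300,140:420,::-1],None,fx=2.3,fy=2.3,interpolation=cv2.INTER_CUBIC))
e=np.array([np.cos(-.0634),np.sin(-.0634)]);m=np.array([.559,.0794])
for k in(-.05,.05):
  u,v=proj(c,(*(m+k*e),.065)); print('pred fence end in crop',(u-140)*2.3,(v-60)*2.3)
```

```text
t 31.8 tcp [0.5382 0.0812 0.1944] yaw -1.636 j1,j7 [-0.72 -1.77] F [-0.5 -0.6 -0.1] M [-0.11  0.12 -0.05] w 0.0347
turn [ 0.01   0.002 -0.001] then shift [ 0.0004 -0.0039  0.1384] | rows 1 3
turn [ 0.004 -0.015  3.14 ] then shift [-0.0004  0.0039  0.1384] | rows 22 3
pred fence end in crop 318.70141918480607 426.0901285680137
pred fence end in crop 318.57335075287847 135.7273645334124
```

View pics/w9.png

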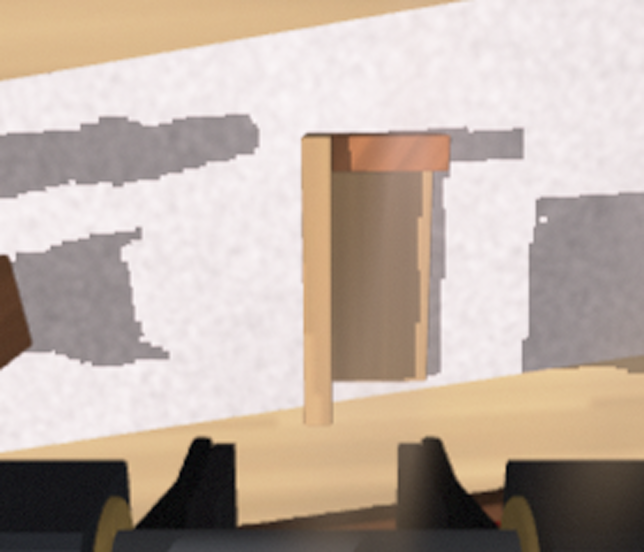

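The fence is at x 302–331, rows 136–426, right on prediction. Pick up A.

Call:
step_arm:
  commands:
    - [0, -0.004, 0.045, 0.009, 0.002, 0]
    - [0, 0, 0.045, 0, 0, 0]
    - [0, 0, 0.037, 0, 0, 0]
    - [0, 0, 0.01, 0, 0, 0]
    - [0, 0, 0, 0, 0, 0]
    - [0, 0, 0, 0, 0, 0]

```text
time: 32.45
ee_pos: [0.5428, 0.0823, 0.0591]
eef_rot: [-0.684, 0.73, 0.0, 0.001]
ft_force: [-0.5, -0.2, 0.6]
width: 0.0344
```

Call:
step_arm:
  commands:
    - [0, 0, 0, 0, 0, 0]
    - [0, 0, 0, 0, 0, 0]
    - [0, 0, 0, 0, 0, 0]
    - [0, 0, 0, 0, 0, 0]
    - [0, 0, 0, 0, 0, 0]
    - [0, 0, 0, 0, 0, 0]
    - [0, 0, 0, 0, 0, 0]
  gripper: 0

```text
time: 33.15
ee_pos: [0.5415, 0.083, 0.0574]
eef_rot: [-0.684, 0.729, 0.001, 0.0]
ft_force: [-1.3, -1.2, 3.3]
width: 0.0098
```

Call:
step_arm:
  commands:
    - [0, 0, -0.01, 0, 0, 0]
    - [0, 0, -0.02, 0, 0, 0]
    - [0, 0, -0.04, 0, 0, 0]
    - [0, 0, -0.05, 0, 0, 0]
    - [0, 0, -0.03, 0, 0, 0]
    - [0, 0, 0, 0, 0, 0]
    - [0, 0, 0, 0, 0, 0]

```text
time: 33.85
ee_pos: [0.5416, 0.0829, 0.2077]
eef_rot: [-0.684, 0.729, 0.001, 0.001]
ft_force: [-0.5, 0.3, -2.0]
width: 0.0094
```

Run:
```python
from h import *
plan((.514,.409,.205),-1.571)
```

```text
t 33.9 tcp [0.5416 0.0829 0.2077] yaw -1.634 j1,j7 [-0.73 -1.77] F [-0.5  0.3 -2. ] M [0.02 0.22 0.02] w 0.0094
turn [ 0.     0.002 -0.063] then shift [-0.3261  0.0276  0.0027] | rows 1 7
turn [ 3.000e-03 -0.000e+00  3.079e+00] then shift [ 0.3261 -0.0276  0.0027] | rows 21 7
```

Call:
step_arm:
  commands:
    - [-0.02, 0.014, 0, 0, 0.002, -0.063]
    - [-0.035, 0.0136, 0, 0, 0, 0]
    - [-0.045, 0, 0, 0, 0, 0]
    - [-0.045, 0, 0, 0, 0, 0]
    - [-0.045, 0, 0, 0, 0, 0]
    - [-0.045, 0, 0, 0, 0, 0]
    - [-0.045, 0, 0, 0, 0, 0]
    - [-0.035, 0, 0, 0, 0, 0]
    - [-0.011, 0, 0, 0, 0, 0]
    - [0, 0, 0, 0, 0, 0]
    - [0, 0, 0, 0, 0, 0]

```text
time: 34.95
ee_pos: [0.5157, 0.4076, 0.206]
eef_rot: [-0.706, 0.708, -0.0, -0.002]
ft_force: [-1.2, -0.2, -0.9]
width: 0.0099
```

Run:
```python
from h import *
plan((.514,.409,.0565),-1.571)
c=get_calibration('wrist'); w=camera('wrist'); cv2.imwrite('pics/w10.png',w[:,:,::-1])
h=hsv(w);m=(h[...,0]>7)&(h[...,0]<15)&(h[...,1]>195)&(h[...,2]>150);m[250:]=0
l=max(blobs(m),key=lambda t:t[1][4]);print(l[1])
q=cv2.approxPolyDP(cv2.convexHull(np.argwhere(l[2])[:,::-1].astype(np.int32)),5,True)[:,0]
for p in q: print(p,onz(c,*p,.03)[:2].round(3))
```

```text
t 35.0 tcp [0.5157 0.4076 0.206 ] yaw -1.573 j1,j7 [-1.02 -2.2 ] F [-1.2 -0.2 -0.9] M [-0.13  0.12 -0.01] w 0.0099
turn [ 0.002 -0.003 -0.002] then shift [-0.0014  0.0017  0.1495] | rows 1 3
turn [-5.00e-03 -3.00e-03  3.14e+00] then shift [ 0.0014 -0.0017  0.1495] | rows 22 3Traceback (most recent call last):
  File "<stdin>", line 5, in <module>
ValueError: max() iterable argument is empty
```

Call:
step_arm:
  commands:
    - [0, 0, 0.045, 0, 0, 0]
    - [0, 0, 0.045, 0, 0, 0]
    - [0, 0, 0.035, 0, 0, 0]
    - [0, 0, 0.013, 0, 0, 0]
    - [0, 0, 0.008, 0, 0, 0]
    - [0, 0, 0.003, 0, 0, 0]
    - [0, 0, 0.002, 0, 0, 0]
    - [0, 0, 0, 0, 0, 0]

```text
time: 35.8
ee_pos: [0.5159, 0.41, 0.0576]
eef_rot: [-0.707, 0.707, 0.0, 0.001]
ft_force: [-0.2, 0.0, -1.1]
width: 0.0098
```

Call:
step_arm:
  commands:
    - [0, 0, 0, 0, 0, 0]
    - [0, 0, 0, 0, 0, 0]
    - [0, 0, 0, 0, 0, 0]
    - [0, 0, 0, 0, 0, 0]
    - [0, 0, -0.02, 0, 0, 0]
    - [0, 0, -0.04, 0, 0, 0]
    - [0, 0, -0.05, 0, 0, 0]
    - [0, 0, -0.05, 0, 0, 0]
    - [0, 0, -0.05, 0, 0, 0]
    - [0, 0, 0, 0, 0, 0]
  gripper: 0.4

```text
time: 36.8
ee_pos: [0.5178, 0.411, 0.2744]
eef_rot: [-0.707, 0.707, -0.0, 0.005]
ft_force: [0.7, 0.9, -0.4]
width: 0.0348
```

Call:
step_arm:
  commands:
    - [0.04, 0, 0, 0, 0, -0.145]
    - [0.04, 0, 0, 0, 0, -0.145]
    - [0, 0, 0, 0, 0, -0.145]
    - [0, 0, 0, 0, 0, -0.145]
    - [0, 0, 0, 0, 0, -0.145]
    - [0, 0, 0, 0, 0, -0.145]
    - [0, 0, 0, 0, 0, -0.145]
    - [0, 0, 0, 0, 0, -0.145]
    - [0, 0, 0, 0, 0, -0.145]
    - [0, 0, 0, 0, 0, -0.145]
    - [0, 0, 0, 0, 0, -0.145]
    - [0, 0, 0, 0, 0, -0.065]

```text
time: 38.0
ee_pos: [0.5212, 0.33, 0.2659]
eef_rot: [0.999, 0.047, -0.001, 0.0]
ft_force: [0.3, 0.1, -0.0]
width: 0.0346
```

```bash
python3 chk.py 11 x
python3 - <<'E'
from h import *
plan((.438,-.009,.25),.09)
s=cv2.imread('pics/scene11.png')[100:350,110:350];d=cv2.imread('pics/side11.png')[100:420,200:400]
s=cv2.resize(s,(480,500),interpolation=cv2.INTER_CUBIC);d=cv2.resize(d,(312,500),interpolation=cv2.INTER_CUBIC)
cv2.imwrite('pics/both11.png',np.hstack([s,d]))
E
```

```text
t 38.1 tcp [0.5212 0.33   0.266 ] yaw 0.09 j1,j7 [-0.8 -0.5] F [-0.  -0.3 -0.1] M [-0.08  0.07  0.03] w 0.0348
turn [ 0.001  0.001 -0.   ] then shift [-0.1133  0.3302  0.016 ] | rows 1 7
turn [ 2.000e-03 -1.000e-03  3.141e+00] then shift [ 0.1133 -0.3302  0.016 ] | rows 22 7
```

View pics/both11.png

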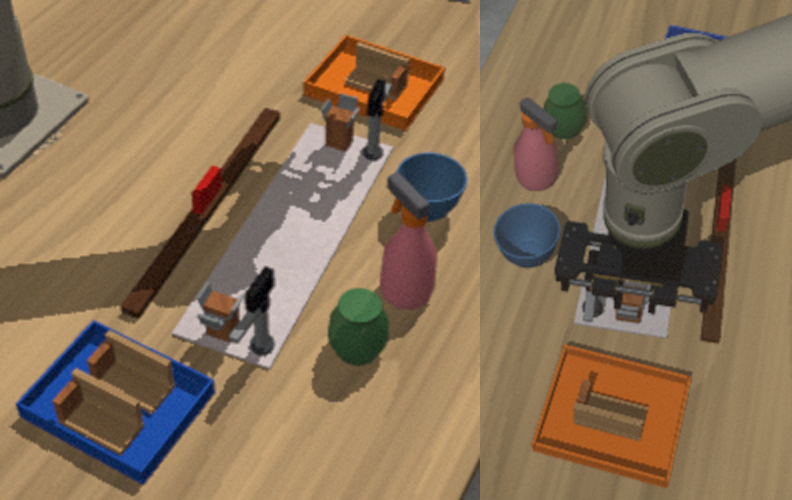

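All three supports stand upright in their trays (blue at (115,375) and (100,410), orange at (375,70)). Now the batten.

Call:
step_arm:
  commands:
    - [-0.016, 0.047, 0, 0, 0, 0]
    - [-0.016, 0.047, 0, 0, 0, 0]
    - [-0.016, 0.047, 0, 0, 0, 0]
    - [-0.016, 0.047, 0.004, 0, 0, 0]
    - [-0.016, 0.047, 0.004, 0, 0, 0]
    - [-0.016, 0.047, 0.004, 0, 0, 0]
    - [-0.017, 0.048, 0.004, 0, 0, 0]
    - [0, 0, 0, 0, 0, 0]
    - [0, 0, 0, 0, 0, 0]
  gripper: 0.6

```text
time: 39.0
ee_pos: [0.438, -0.0083, 0.2508]
eef_rot: [0.999, 0.042, -0.0, -0.0]
ft_force: [1.0, 1.0, 0.2]
width: 0.0524
```

Run:
```python
from h import *
c=get_calibration('wrist'); w=camera('wrist'); cv2.imwrite('pics/w12.png',w[:,:,::-1])
h=hsv(w);m=((h[...,0]<4)|(h[...,0]>175))&(h[...,1]>180)&(h[...,2]>70);m[262:]=0
for ce,st,l in blobs(m,100):
  print(ce,st)
  r=cv2.minAreaRect(np.argwhere(l)[:,::-1].astype(np.float32)); print('red',[(b.round(0),onz(c,*b,.058)[:2].round(4)) for b in cv2.boxPoints(r)])
e=np.array([np.cos(.09),np.sin(.09)]);n=np.array([-e[1],e[0]])
for a,b in((8,35),(8,-35),(-8,-35),(-8,35)): print(np.round(proj(c,(*(np.array([.435,-.0083])+a*.001*e+b*.001*n),.058)),1))
plan((.435,-.0083,.043),.09)
```

```text
[274.02682313 189.63202012] [ 266  154   17   74 1193]
red [(array([266., 154.], dtype=float32), array([0.4248, 0.03  ])), (array([282., 154.], dtype=float32), array([0.4398, 0.0313])), (array([282., 227.], dtype=float32), array([ 0.4461, -0.0404])), (array([266., 227.], dtype=float32), array([ 0.4303, -0.0418]))]
[281.7 158.3]
[281.8 228.9]
[265.8 229. ]
[264.7 158.4]
t 39.0 tcp [ 0.4383 -0.0071  0.2507] yaw 0.087 j1,j7 [-0.53 -0.04] F [0.  0.4 0.7] M [-0.08  0.08  0.01] w 0.0524
turn [-0.     0.    -0.003] then shift [-0.0034  0.0009  0.2077] | rows 1 5
turn [1.000e-03 0.000e+00 3.139e+00] then shift [ 0.0034 -0.0009  0.2077] | rows 22 5
```

The batten lies where I left it. Descend, grip and lift.

Call:
step_arm:
  commands:
    - [-0.003, 0.001, 0.045, 0, 0, -0.003]
    - [0, 0, 0.045, 0, 0, 0]
    - [0, 0, 0.045, 0, 0, 0]
    - [0, 0, 0.045, 0, 0, 0]
    - [0, 0, 0.02, 0, 0, 0]
    - [0, 0, 0.008, 0, 0, 0]
    - [0, 0, 0, 0, 0, 0]
    - [0, 0, 0, 0, 0, 0]

```text
time: 39.85
ee_pos: [0.4361, -0.0084, 0.0436]
eef_rot: [0.999, 0.046, 0.0, 0.0]
ft_force: [0.6, 0.0, 0.3]
width: 0.0524
```

Call:
step_arm:
  commands:
    - [0, 0, 0, 0, 0, 0]
    - [0, 0, 0, 0, 0, 0]
    - [0, 0, 0, 0, 0, 0]
    - [0, 0, 0, 0, 0, 0]
    - [0, 0, 0, 0, 0, 0]
    - [0, 0, 0, 0, 0, 0]
    - [0, 0, 0, 0, 0, 0]
    - [0, 0, 0, 0, 0, 0]
    - [0, 0, 0, 0, 0, 0]
  gripper: 0
  grip_force: 40

```text
time: 40.75
ee_pos: [0.4351, -0.009, 0.0426]
eef_rot: [0.999, 0.046, -0.001, 0.0]
ft_force: [-0.4, 0.1, 1.1]
width: 0.0158
```

Call:
step_arm:
  commands:
    - [0, 0, -0.015, 0, 0, 0]
    - [0, 0, -0.03, 0, 0, 0]
    - [0, 0, -0.04, 0, 0, 0]
    - [0, 0, -0.04, 0, 0, 0]
    - [0, 0, -0.01, 0, 0, 0]
    - [0, 0, 0, 0, 0, 0]
    - [0, 0, 0, 0, 0, 0]

```text
time: 41.45
ee_pos: [0.4343, -0.009, 0.176]
eef_rot: [0.999, 0.046, -0.002, 0.0]
ft_force: [-0.9, 0.4, -3.0]
width: 0.0155
```

Run:
```python
from h import *
plan((.5685,.004,.178),.0925)
```

```text
t 41.5 tcp [ 0.4343 -0.009   0.176 ] yaw 0.092 j1,j7 [-0.53 -0.02] F [-0.9  0.4 -3. ] M [-0.11  0.06 -0.02] w 0.0155
turn [ 0.001  0.003 -0.   ] then shift [ 0.1348 -0.0005 -0.002 ] | rows 1 3
turn [ 5.000e-03 -1.000e-03  3.141e+00] then shift [-0.1348  0.0005 -0.002 ] | rows 22 3
```

Call:
step_arm:
  commands:
    - [0.02, 0, 0, 0, 0.002, 0]
    - [0.03, 0, 0, 0, 0, 0]
    - [0.035, 0, 0, 0, 0, 0]
    - [0.03, 0, 0, 0, 0, 0]
    - [0.02, -0.0005, 0, 0, 0, 0]
    - [0, 0, 0, 0, 0, 0]
    - [0, 0, 0, 0, 0, 0]

```text
time: 42.15
ee_pos: [0.5684, 0.0036, 0.1753]
eef_rot: [0.999, 0.046, -0.002, 0.001]
ft_force: [-0.1, -0.4, -3.4]
width: 0.0157
```

Run:
```python
from h import *
plan((.5685,.004,.1125),.0925)
```

```text
t 42.1 tcp [0.5684 0.0036 0.1753] yaw 0.092 j1,j7 [-0.49  0.11] F [-0.1 -0.4 -3.4] M [-0.11  0.07  0.  ] w 0.0157
turn [ 0.002  0.003 -0.001] then shift [ 0.0001 -0.0004  0.0628] | rows 1 2
turn [ 5.000e-03 -3.000e-03  3.141e+00] then shift [-0.0001  0.0004  0.0628] | rows 22 2
```

Call:
step_arm:
  commands:
    - [0, 0, 0.02, 0.002, 0.003, 0]
    - [0, 0, 0.02, 0, 0, 0]
    - [0, 0, 0.01, 0, 0, 0]
    - [0, 0, 0.007, 0, 0, 0]
    - [0, 0, 0.004, 0, 0, 0]
    - [0, 0, 0.002, 0, 0, 0]
    - [0, 0, 0, 0, 0, 0]
    - [0, 0, 0, 0, 0, 0]

```text
time: 42.95
ee_pos: [0.5701, 0.0041, 0.1152]
eef_rot: [0.999, 0.046, 0.002, -0.001]
ft_force: [-0.4, 0.5, -2.3]
width: 0.0159
```

Run:
```python
from h import *
plan((.5685,.004,.1125),.0925)
```

```text
t 43.0 tcp [0.5701 0.0041 0.1152] yaw 0.092 j1,j7 [-0.47  0.14] F [-0.4  0.5 -2.3] M [-0.11 -0.02 -0.02] w 0.0159
turn [-0.001 -0.005 -0.001] then shift [-0.0016 -0.0001  0.0027] | rows 1 1
turn [-7.000e-03  2.000e-03  3.141e+00] then shift [0.0016 0.0001 0.0027] | rows 22 1
```

Call:
step_arm:
  commands:
    - [-0.001, 0, 0.0015, 0, -0.003, 0]
    - [0, 0, 0.0015, 0, 0, 0]
    - [0, 0, 0, 0, 0, 0]
    - [0, 0, 0, 0, 0, 0]

```text
time: 43.35
ee_pos: [0.569, 0.004, 0.1127]
eef_rot: [0.999, 0.046, 0.001, -0.001]
ft_force: [-3.7, -0.6, 8.6]
width: 0.0158
```

Call:
step_arm:
  commands:
    - [0, 0, 0, 0, 0, 0]
    - [0, 0, 0, 0, 0, 0]
    - [0, 0, 0, 0, 0, 0]
    - [0, 0, 0, 0, 0, 0]
    - [0, 0, 0, 0, 0, 0]
    - [0, 0, -0.03, 0, 0, 0]
    - [0, 0, -0.05, 0, 0, 0]
    - [0, 0, -0.05, 0, 0, 0]
    - [0, 0, 0, 0, 0, 0]
    - [0, 0, 0, 0, 0, 0]
  gripper: 0.6

```text
time: 44.35
ee_pos: [0.5692, 0.0038, 0.2428]
eef_rot: [0.999, 0.046, 0.002, -0.001]
ft_force: [0.2, 1.3, 0.3]
width: 0.0522
```

Run:
```python
from h import *
plan((.648,-.204,.22),0.006)
c=get_calibration('wrist'); w=camera('wrist'); cv2.imwrite('pics/w13.png',w[:,:,::-1])
h=hsv(w);m=((h[...,0]<4)|(h[...,0]>175))&(h[...,1]>180)&(h[...,2]>70);m[262:]=0
for ce,st,l in blobs(m,100): print(ce,st)
e=np.array([.9957,.093]);n=np.array([-.093,.9957])
for z in(.128,):
 for a,b in((8,35),(8,-35),(-8,-35),(-8,35)): print(np.round(proj(c,(*(np.array([.5683,.0047])+a*.001*e+b*.001*n),z)),1))
```

```text
t 44.4 tcp [0.5692 0.0038 0.2428] yaw 0.092 j1,j7 [-0.5   0.09] F [0.2 1.3 0.3] M [-0.07  0.06  0.01] w 0.0522
turn [-0.002 -0.003  0.086] then shift [0.0775 0.2083 0.0228] | rows 1 5
turn [ 5.000e-03 -3.000e-03 -3.055e+00] then shift [-0.0775 -0.2083  0.0228] | rows 21 5
[273.07760314 194.05795678] [ 266  163   20   91 1018]
[285.5 170.2]
[285.1 259.2]
[264.7 259.2]
[263.6 170.3]
```

View pics/w13.png

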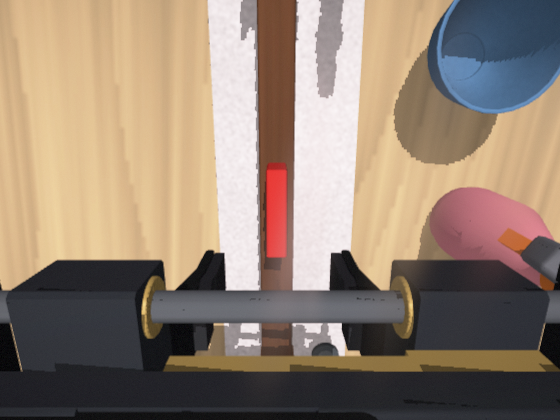

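The batten is seated: contact came at the original grip height (0.1127 against 0.1126), and the red block is back at its starting place. Next, tighten clamp b clockwise.

Call:
step_arm:
  commands:
    - [0, 0, 0, -0.002, -0.003, 0.086]
    - [0.0155, 0.0417, 0.004, 0, 0, 0]
    - [0.0155, 0.0417, 0.004, 0, 0, 0]
    - [0.0155, 0.0417, 0.005, 0, 0, 0]
    - [0.0155, 0.0417, 0.005, 0, 0, 0]
    - [0.0155, 0.0417, 0.005, 0, 0, 0]
    - [0, 0, 0, 0, 0, 0]
    - [0, 0, 0, 0, 0, 0]

```text
time: 45.2
ee_pos: [0.6464, -0.2055, 0.2162]
eef_rot: [1.0, 0.002, -0.003, 0.0]
ft_force: [-0.6, 0.1, -1.1]
width: 0.0524
```

Run:
```python
from h import *
plan((.648,-.204,.125),0.006)
```

```text
t 45.2 tcp [ 0.6464 -0.2055  0.2162] yaw 0.003 j1,j7 [-0.15  0.42] F [-0.6  0.1 -1.1] M [-0.08  0.1  -0.04] w 0.0524
turn [ 0.001  0.006 -0.003] then shift [ 0.0016 -0.0015  0.0912] | rows 1 2
turn [ 9.000e-03 -1.000e-03  3.139e+00] then shift [-0.0016  0.0015  0.0912] | rows 22 2
```

Call:
step_arm:
  commands:
    - [0.0016, -0.0015, 0.04, 0, 0.005, -0.003]
    - [0, 0, 0.04, 0, 0, 0]
    - [0, 0, 0.011, 0, 0, 0]
    - [0, 0, 0, 0, 0, 0]
    - [0, 0, 0, 0, 0, 0]

```text
time: 45.7
ee_pos: [0.6498, -0.2025, 0.1294]
eef_rot: [1.0, 0.005, 0.002, 0.0]
ft_force: [-0.1, -0.3, 0.9]
width: 0.0522
```

Call:
step_arm:
  commands:
    - [0, 0, 0, 0, 0, 0]
    - [0, 0, 0, 0, 0, 0]
    - [0, 0, 0, 0, 0, 0]
    - [0, 0, 0, 0, 0, 0]
    - [0, 0, 0, 0, 0, 0]
    - [0, 0, 0, 0, 0, 0]
    - [0, 0, 0, 0, 0, 0]
    - [0, 0, 0, 0, 0, 0]
    - [0, 0, 0, 0, 0, 0]
  gripper: 0
  grip_force: 25

```text
time: 46.6
ee_pos: [0.6489, -0.2029, 0.1276]
eef_rot: [1.0, 0.004, 0.001, 0.0]
ft_force: [-1.3, 0.6, 1.9]
width: 0.0157
```

Call:
step_arm:
  commands:
    - [0, 0, 0.0003, 0, 0, 0.14]
    - [0, 0, 0.0003, 0, 0, 0.14]
    - [0, 0, 0.0003, 0, 0, 0.14]
    - [0, 0, 0.0003, 0, 0, 0.14]
    - [0, 0, 0.0003, 0, 0, 0.14]
    - [0, 0, 0.0003, 0, 0, 0.14]
    - [0, 0, 0.0003, 0, 0, 0.14]
    - [0, 0, 0.0003, 0, 0, 0.14]
    - [0, 0, 0.0003, 0, 0, 0.14]
    - [0, 0, 0.0003, 0, 0, 0.14]
    - [0, 0, 0, 0, 0, 0.06]
    - [0, 0, 0, 0, 0, 0]

```text
time: 47.8
ee_pos: [0.6497, -0.2037, 0.1248]
eef_rot: [0.748, -0.664, 0.003, -0.0]
ft_force: [3.3, -5.0, -0.9]
width: 0.0159
```

Run:
```python
from h import *
plan((.648,-.204,.122),-1.479)
```

```text
t 47.8 tcp [ 0.6497 -0.2037  0.1248] yaw -1.452 j1,j7 [-0.33 -0.87] F [ 3.3 -5.  -0.9] M [-1.   -0.68 -0.04] w 0.0159
turn [-0.004 -0.003  0.027] then shift [0.0002 0.0018 0.0028] | rows 1 1
turn [ 0.005 -0.007 -3.115] then shift [-0.0002 -0.0018  0.0028] | rows 21 1
```

Call:
step_arm:
  commands:
    - [0, 0, 0, 0, 0, 0.03]
    - [0, 0, 0, 0, 0, 0.03]
    - [0, 0, 0, 0, 0, 0]
    - [0, 0, 0, 0, 0, 0]

```text
time: 48.2
ee_pos: [0.6497, -0.2037, 0.1248]
eef_rot: [0.729, -0.685, 0.003, -0.001]
ft_force: [3.5, -4.7, -2.5]
width: 0.0156
```

Run:
```python
from h import *
plan((.648,-.204,.122),-1.479)
```

```text
t 48.2 tcp [ 0.6497 -0.2037  0.1248] yaw -1.508 j1,j7 [-0.34 -0.92] F [ 3.5 -4.7 -2.5] M [-1.11 -0.74  0.46] w 0.0156
turn [-0.004 -0.003 -0.029] then shift [0.0001 0.0017 0.0028] | rows 1 1
turn [-0.005  0.007  3.112] then shift [-0.0001 -0.0017  0.0028] | rows 21 1
```

The moment rose to 0.46 N m, so clamp b is at its stop. Release and go to clamp a.

Call:
step_arm:
  commands:
    - [0, 0, 0, 0, 0, 0]
    - [0, 0, 0, 0, 0, 0]
    - [0, 0, 0, 0, 0, 0]
    - [0, 0, 0, 0, 0, 0]
    - [0, 0, 0, 0, 0, 0]
    - [0, 0, -0.02, 0, 0, 0]
    - [0, 0, -0.04, 0, 0, 0]
    - [0, 0, -0.03, 0, 0, 0]
    - [0, 0, -0.01, 0, 0, 0]
    - [0, 0, 0, 0, 0, 0]
  gripper: 0.6

```text
time: 49.2
ee_pos: [0.6493, -0.2031, 0.226]
eef_rot: [0.728, -0.686, 0.002, -0.001]
ft_force: [0.9, 0.4, -0.9]
width: 0.0522
```

Call:
step_arm:
  commands:
    - [0, 0, 0, 0, 0, -0.141]
    - [0, 0, 0, 0, 0, -0.141]
    - [0, 0, 0, 0, 0, -0.141]
    - [0, 0, 0, 0, 0, -0.141]
    - [0, 0, 0, 0, 0, -0.141]
    - [0, 0, 0, 0, 0, -0.141]
    - [0, 0, 0, 0, 0, -0.141]
    - [0, 0, 0, 0, 0, -0.141]
    - [0, 0, 0, 0, 0, -0.141]
    - [0, 0, 0, 0, 0, -0.141]
    - [0, 0, 0, 0, 0, -0.141]
    - [0, 0, 0, 0, 0, -0.141]

```text
time: 50.4
ee_pos: [0.6481, -0.2021, 0.2224]
eef_rot: [0.996, 0.094, 0.0, -0.0]
ft_force: [0.1, -0.2, -0.3]
width: 0.0522
```

Run:
```python
from h import *
plan((.608,.2246,.21),.185)
```

```text
t 50.4 tcp [ 0.6481 -0.2021  0.2224] yaw 0.187 j1,j7 [-0.15  0.6 ] F [ 0.1 -0.2 -0.3] M [-0.08  0.06 -0.01] w 0.0522
turn [-0.    -0.     0.002] then shift [ 0.039  -0.4268  0.0124] | rows 1 9
turn [ 0.    -0.    -3.139] then shift [-0.039   0.4268  0.0124] | rows 22 9
```

Call:
step_arm:
  commands:
    - [0.004, -0.035, 0, 0, 0, 0]
    - [0.004, -0.044, 0, 0, 0, 0]
    - [0.004, -0.044, 0, 0, 0, 0]
    - [0.004, -0.044, 0, 0, 0, 0]
    - [0.004, -0.044, 0, 0, 0, 0]
    - [0.004, -0.044, 0, 0, 0, 0]
    - [0.004, -0.044, 0, 0, 0, 0]
    - [0.004, -0.044, 0.004, 0, 0, 0]
    - [0.004, -0.044, 0.004, 0, 0, 0]
    - [0.003, -0.04, 0.004, 0, 0, 0]
    - [0, 0, 0, 0, 0, 0]
    - [0, 0, 0, 0, 0, 0]

```text
time: 51.6
ee_pos: [0.6092, 0.2253, 0.2102]
eef_rot: [0.996, 0.092, 0.0, 0.001]
ft_force: [0.0, -1.3, 0.2]
width: 0.0524
```

Run:
```python
from h import *
plan((.608,.2246,.125),.185)
```

```text
t 51.6 tcp [0.6092 0.2253 0.2102] yaw 0.184 j1,j7 [-0.75 -0.12] F [ 0.  -1.3  0.2] M [-0.17  0.04 -0.01] w 0.0524
turn [ 0.002  0.    -0.001] then shift [-0.0013  0.0004  0.0852] | rows 1 2
turn [ 0.00e+00 -3.00e-03  3.14e+00] then shift [ 0.0013 -0.0004  0.0852] | rows 22 2
```

Call:
step_arm:
  commands:
    - [-0.001, 0, 0.04, 0, 0, 0]
    - [0, 0, 0.035, 0, 0, 0]
    - [0, 0, 0.011, 0, 0, 0]
    - [0, 0, 0, 0, 0, 0]
    - [0, 0, 0, 0, 0, 0]

```text
time: 52.1
ee_pos: [0.6105, 0.2235, 0.1277]
eef_rot: [0.996, 0.09, 0.002, 0.0]
ft_force: [0.1, 0.2, 0.8]
width: 0.052
```

Call:
step_arm:
  commands:
    - [0, 0, 0, 0, 0, 0]
    - [0, 0, 0, 0, 0, 0]
    - [0, 0, 0, 0, 0, 0]
    - [0, 0, 0, 0, 0, 0]
    - [0, 0, 0, 0, 0, 0]
    - [0, 0, 0, 0, 0, 0]
    - [0, 0, 0, 0, 0, 0]
    - [0, 0, 0, 0, 0, 0]
    - [0, 0, 0, 0, 0, 0]
  gripper: 0

```text
time: 53.0
ee_pos: [0.6084, 0.2239, 0.1263]
eef_rot: [0.996, 0.09, 0.0, 0.001]
ft_force: [-6.8, -1.6, 5.3]
width: 0.0161
```

Call:
step_arm:
  commands:
    - [0, 0, 0.0003, 0, 0, -0.14]
    - [0, 0, 0.0003, 0, 0, -0.14]
    - [0, 0, 0.0003, 0, 0, -0.14]
    - [0, 0, 0.0003, 0, 0, -0.14]
    - [0, 0, 0.0003, 0, 0, -0.14]
    - [0, 0, 0.0003, 0, 0, -0.14]
    - [0, 0, 0.0003, 0, 0, -0.14]
    - [0, 0, 0.0003, 0, 0, -0.14]
    - [0, 0, 0.0003, 0, 0, -0.14]
    - [0, 0, 0.0003, 0, 0, -0.14]
    - [0, 0, 0, 0, 0, -0.06]
    - [0, 0, 0, 0, 0, 0]

```text
time: 54.2
ee_pos: [0.6086, 0.2243, 0.1233]
eef_rot: [0.681, 0.732, 0.0, 0.0]
ft_force: [-6.0, -1.3, 4.4]
width: 0.016
```

Call:
step_arm:
  commands:
    - [0, 0, 0, 0, 0, -0.03]
    - [0, 0, 0, 0, 0, -0.03]
    - [0, 0, 0, 0, 0, 0]
    - [0, 0, 0, 0, 0, 0]

```text
time: 54.6
ee_pos: [0.6085, 0.2244, 0.1233]
eef_rot: [0.66, 0.752, 0.0, 0.0]
ft_force: [-5.1, 0.7, 5.0]
width: 0.0161
```

Run:
```python
from h import *
plan((.608,.2246,.122),1.663)
```

```text
t 54.6 tcp [0.6085 0.2244 0.1233] yaw 1.701 j1,j7 [-0.52  1.32] F [-5.1  0.7  5. ] M [ 0.16  1.39 -0.46] w 0.0161
turn [0.001 0.    0.038] then shift [ 0.0003 -0.0005  0.0013] | rows 1 1
turn [-1.000e-03  1.000e-03 -3.104e+00] then shift [-0.0003  0.0005  0.0013] | rows 21 1
```

Clamp a is at its stop too (−0.46 N m). Release, rise and check.

Call:
step_arm:
  commands:
    - [0, 0, 0, 0, 0, 0]
    - [0, 0, 0, 0, 0, 0]
    - [0, 0, 0, 0, 0, 0]
    - [0, 0, 0, 0, 0, 0]
    - [0, 0, 0, 0, 0, 0]
    - [0, 0, -0.02, 0, 0, 0]
    - [0, 0, -0.04, 0, 0, 0]
    - [0, 0, -0.05, 0, 0, 0]
    - [0, 0, -0.05, 0, 0, 0]
    - [0, -0.04, -0.05, 0, 0, 0]
    - [0, -0.05, 0, 0, 0, 0]
    - [0, -0.05, 0, 0, 0, 0]
  gripper: 0.6

```text
time: 55.8
ee_pos: [0.478, 0.2069, 0.3229]
eef_rot: [0.66, 0.751, 0.002, 0.002]
ft_force: [-0.3, 0.9, 0.2]
width: 0.0519
```

Call:
step_arm:
  commands:
    - [0.04, -0.02, 0, 0, 0, 0]
    - [0.04, -0.02, 0, 0, 0, 0]
    - [0.04, 0, 0, 0, 0, 0]
    - [0, 0, 0, 0, 0, 0]
    - [0, 0, 0, 0, 0, 0]

```text
time: 56.3
ee_pos: [0.4233, 0.3214, 0.3215]
eef_rot: [0.659, 0.752, 0.001, 0.001]
ft_force: [1.0, -1.4, 0.6]
width: 0.0524
```

```bash
python3 chk.py 14 x
python3 - <<'E'
from h import *
plan((.5,.3,.3),1.6)
s=cv2.imread('pics/scene14.png')[100:350,110:350];d=cv2.imread('pics/side14.png')[100:420,200:400]
s=cv2.resize(s,(480,500),interpolation=cv2.INTER_CUBIC);d=cv2.resize(d,(312,500),interpolation=cv2.INTER_CUBIC)
cv2.imwrite('pics/both14.png',np.hstack([s,d]))
E
```

```text
t 56.4 tcp [0.4243 0.3198 0.3217] yaw 1.699 j1,j7 [-0.73  0.97] F [-0.8  0.3  0.3] M [-0.01  0.01 -0.03] w 0.0524
turn [0.003 0.001 0.099] then shift [-0.022   0.0751  0.0217] | rows 1 2
turn [-2.000e-03  5.000e-03 -3.042e+00] then shift [ 0.022  -0.0751  0.0217] | rows 21 2
```

View pics/both14.png

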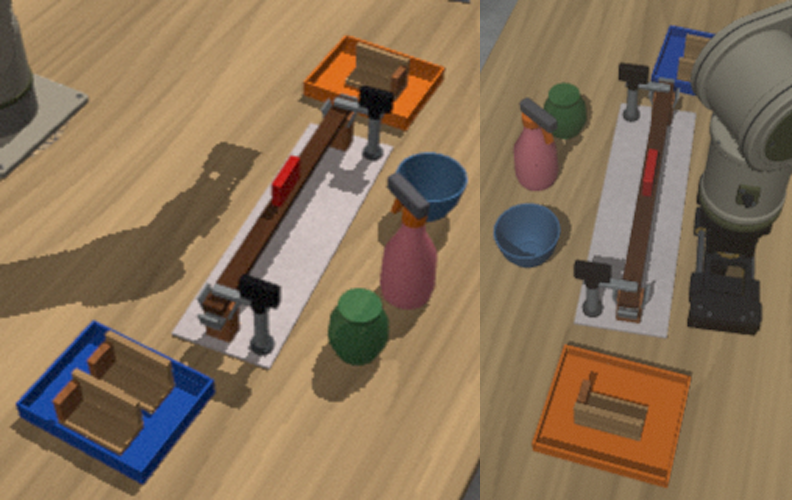

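The final view shows the batten in its cradles with the grip up, and both clamp fingers across it. All supports are upright in their trays, the bystanders are where they were, and the robot is clear.

```bash
python3 -c "
from bench import *
print(close_job())"
```

```text
the job is handed in; nothing more can be done
None
```

The job is done and handed in; the simulated clock stood at about 56 s of the 210 s allowed. No verdict is reported at hand-in, so the result rests on my own checks below.

- **Clamps:** Clamp a (at the orange-tray end) has the reverse thread and loosened clockwise. Clamp b loosened anticlockwise. I turned each about 1.48 rad off the batten. On retightening, the moment rose to about 0.46 N m on both, which I took as the stop.
- **Supports:** Three were present. The two left-hand ones stand in the blue tray and the right-hand one in the orange tray. The right-hand one was knocked a few centimetres aside during the run, so I measured it again before picking it up.
- **Batten:** It went back into the cradles and touched down at the same grip height it was lifted from (0.1127 m against 0.1126 m).
- **Last pictures:** The final scene and side views showed:
  - the supports upright in their trays;
  - the batten seated with its grip block up, and both clamp fingers across it;
  - the bottle, bowl and jar where they started;
  - the robot clear of everything.

**Failed checks:** Two colour-mask measurements of the orange tray failed, in the first scene picture and from the wrist just before placing. I placed its support using the side camera's measurement instead. I viewed 16 pictures, two over the budget of 14.

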